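# Fill the mill jar with ochre lumps through a funnel

### The arm

A 7-joint arm with a two-finger parallel gripper is mounted at the origin on the work surface. World frame = base frame: x ahead of the robot, y to its left, z up, the work surface at z = 0. Lengths are in m, angles in rad, forces in N, time in s.
With the tool pointing down it reaches from about 0.4 to 0.875 m from the base axis. Payload 19.3 kg.
Tool frame: the origin (TCP) lies at the very end of the fingers, on their centre line; the grasp point (between the pads) lies 19 mm behind it; z points along the fingers, x is the direction in which the jaws open and shut, and the axes are right-handed (so a half turn about z gives the same grasp; the last joint's range is limited). The gripper opens to 85 mm and grips with 20 to 120 N. Pads are 22 mm wide; open, the fingers measure 114 mm over their backs; the gripper's body (76 mm by 85 mm) begins 54 mm behind the grasp point. The pads swing forward as they close: fully open they stand 13 mm farther back than shut.
Start: joints at [1.179, 0.521, -0.036, 1.599, 0.021, 1.021, -0.113], TCP at [0.198, -0.593, 0.231] pointing down, gripper open.
Joint ranges: [-2.91, 2.91], [-0.3, 2.13], [-1.5, 1.42], [0.17, 2.43], [-1.26, 4.41], [0.16, 1.93], [-2.52, 2.52]. Speed limits (rad/s): [1.89, 1.89, 2.39, 2.39, 3.01, 3.01, 3.01].

### API

Orientations are given as [roll, pitch, yaw] about the fixed x, y, z axes, in that order (R = Rz(yaw) Ry(pitch) Rx(roll)).
In Python, from workcell import observe, eyes, job_done gives the robot as it stands. The module is installed in compiled form; this text tells all that it offers.
- The arm moves only by the shell command python3 -m pendant 'ROWS' [FORCE]. ROWS is JSON, a list of rows, each an object of numbers: "dx", "dy", "dz": the shift along the tool's x, y, z in mm; "ax", "ay", "az": the turn, a rotation vector about the tool's x, y, z in degrees; "claw": the finger opening in mm, from 0 to 85.4. A call has 1 to 10 rows; each row is the pose to reach, as a shift and turn from the pose commanded when the call began, along the tool's axes at that moment; what a row does not reach only later rows make up. A row lasts 1/12 s, in which the tool goes at most 41.7 mm and 7.16 degrees, less where a joint would pass 70% of its speed; a pose out of reach is approached as far as the arm can. A call with a gripper value outside its range is refused whole. The fingers move at their own pace and stop on an object; FORCE is the grip in N (left out, the last holds). Time passes only in rows, so rows that repeat a pose let the fingers close. It gives the time, the measured TCP pose, the force and the opening at its end, in the units of the state.
- observe(): the state, without advancing time (a new reading comes with each control period).
- eyes.grab_frame(name): name is "scene" or "top" or "wrist"; returns a dict with "image" (420x560x3 uint8, blue, green, red), "fovy" (degrees; the focal length in pixels is half the picture's height over the tangent of half this angle, whatever the lens; pixels are square), "cx", "cy" (the principal point, pixels), "dist" ([k1, k2, p1, p2, k3] as OpenCV has them; the pictures are not rectified), "view" (4x4, takes a point from world to camera coordinates). Camera axes: x right, y up, looking along -z (the intrinsics and any distortion apply to the point x, -y, -z); pixel columns grow to the right and rows downward; lengths in m; the calibration is good to about 2 mm. A picture is of the moment at which its call begins. There is no depth.
- job_done(): hands the job in, once; it reports no verdict.
The state is a dict: "clock": time; "qpos": joint angles; "qd": joint speeds; "joint_efforts": joint torques, N m; "position": TCP position; "tool_rot": TCP orientation; "force": force on the tool from outside, world axes, zero at the start; "moment": the same for the moment, N m; "grip_width": finger opening in m.
Only numpy, scipy, OpenCV 4.12 (cv2) and the standard library are available. Lean on these libraries where they do the work, as an engineer would, in place of code of your own. Each camera call takes 0.05 s, during which the arm holds its last target.

### The job

Take the white funnel by its red tab out of its tin and seat it upright in the mouth of the open glass jar, then pour all five ochre lumps from the pan through the funnel into the jar. Stand the empty pan flat on the table again and leave the jar upright with the funnel still in it; do not knock over the jar or disturb the solvent bottle, the blue pigment jar and the ink roller.

Things in the scene. Friction and masses are not known exactly. Their poses are not given: they have to be found in the camera images.
- funnel_tab (a point): Red upright grip tab on the rim of the loose white funnel (80 g): 28 mm wide (y), 10 mm thick (x). This point is 20 mm above the rim, 18 mm under the tab's top, 114 mm above the spout's end. The funnel's centre line is 71 mm along +x; z is its axis, up. At first it sits spout down in a fixed square steel tin 72 mm wide, 62 mm tall; lifting 70 mm clears it.
- funnel_mouth (a point): Centre of the funnel's mouth, level with its rim (120 mm across outside, 115 inside); z up its axis. Below: a cone 54 mm deep, about 55 degrees steep, then a spout 32 mm long, 43 mm across outside, 38 mm bore, its end 94 mm below this point. Seated in the jar, its outside cone rests on the jar's rim and this point is about 53 mm above the jar's mouth.
- jar_mouth (a point): Centre of the mouth, at the rim, of the open empty glass jar with an orange band round its neck; loose on the table, about 400 g. 95 mm tall, 80 mm across, tapering over its top 35 mm to a rim 62 mm outside, 55 mm bore; inner floor 89 mm below the mouth. z up its axis.
- pan_grip (a point): Point on the upright wooden grip (15 mm thick along x, 26 mm wide along y) of the loose aluminium pouring pan (about 140 g); 72 mm above the pan's underside, 18 mm below the grip's top, 10.5 mm from the pan's back end. Pan 110 mm long, 66 mm wide at the back, 42 mm at the open front, which faces -x; walls 30 mm high. z up when it stands flat.
- pan_lip (a point): Middle of the pan's open pouring edge, on its 3 mm floor: 99.5 mm towards the pan's -x from the grip point and 69 mm below it. Axes as the pan's. The lumps slide out once this end is tipped some 25 to 40 degrees down; 55 to 60 degrees empties the pan.
- lump0_c (a point): Centre of ochre lump 1 of 5: a rough yellow-brown stone about 15 x 13 x 13 mm, 11 g, lying in the pan at the start.
- lump1_c (a point): Centre of ochre lump 2 of 5: a rough yellow-brown stone about 15 x 13 x 13 mm, 11 g, lying in the pan at the start.
- lump2_c (a point): Centre of ochre lump 3 of 5: a rough yellow-brown stone about 15 x 13 x 13 mm, 11 g, lying in the pan at the start.
- lump3_c (a point): Centre of ochre lump 4 of 5: a rough yellow-brown stone about 15 x 13 x 13 mm, 11 g, lying in the pan at the start.
- lump4_c (a point): Centre of ochre lump 5 of 5: a rough yellow-brown stone about 15 x 13 x 13 mm, 11 g, lying in the pan at the start.
- solvent: Bystander, to be left where it is: solvent bottle, amber glass with black cap, 60 mm across, 150 mm tall; origin at its underside.
- pigment_a: Bystander, to be left where it is: closed blue pigment jar with copper lid, 60 mm across, 85 mm tall; origin at its underside.
- roller: Bystander, to be left where it is: ink roller, black rubber 100 mm wide and 32 mm thick, with a dark wooden handle 90 mm long, lying flat; origin at its underside.
Mind the look-alikes: they are no part of the job. Leave any yellow look-alike of the part that bears pan_grip alone.

How it is judged:
By the outcome, as a careful person would: the job done as asked, in the order asked, and still so for the second after the job is handed in, with the robot touching nothing.
It also fails if it takes over 67 s, if anything falls off the work surface, if the arm or the gripper's body presses on something with over 40 N, if the wrist force passes 120 N, or if a joint passes its speed limit or range.

## Working session

There is one attempt and no reset: what is moved stays moved. The work goes in short steps, Python scripts to look and compute and a shell command to move; the robot and the scene stay as the last step left them, time stands still between calls to the robot, and variables do not carry over. Pictures are saved under pics/ and viewed, and the job is handed in when it is done.

```bash
mkdir -p pics; cat > h.py <<'E'
import numpy as np, cv2
from workcell import observe, eyes
def grab(n,save=None):
    f=eyes.grab_frame(n)
    if save: cv2.imwrite('pics/'+save,f['image'])
    return f
def K(f):
    h,w=f['image'].shape[:2]; fl=h/2/np.tan(np.radians(f['fovy'])/2)
    return np.array([[fl,0,f['cx']],[0,fl,f['cy']],[0,0,1]]),np.array(f['dist'],float)
def ray(f,uv):
    k,d=K(f); p=cv2.undistortPoints(np.array([[uv]],float),k,d)[0,0]
    V=np.array(f['view']); R=V[:3,:3]; t=V[:3,3]
    return -R.T@t, R.T@np.array([p[0],-p[1],-1.0])
def onz(f,uv,z):
    o,d=ray(f,uv); return o+d*(z-o[2])/d[2]
def tri(f1,a,f2,b):
    o1,d1=ray(f1,a);o2,d2=ray(f2,b); d1/=np.linalg.norm(d1); d2/=np.linalg.norm(d2)
    A=np.stack([d1,-d2],1); s=np.linalg.lstsq(A,o2-o1,rcond=None)[0]
    p,q=o1+s[0]*d1,o2+s[1]*d2; return (p+q)/2,np.linalg.norm(p-q)
def proj(f,P):
    V=np.array(f['view']); c=V[:3,:3]@np.array(P)+V[:3,3]; k,d=K(f)
    return cv2.projectPoints(np.array([[c[0],-c[1],-c[2]]]),np.zeros(3),np.zeros(3),k,d)[0].ravel()
def st():
    s=observe(); print('t',round(s['clock'],2),'pos',np.round(s['position'],4),'rot',np.round(s['tool_rot'],3),'F',np.round(s['force'],1),'w',round(s['grip_width'],4)); return s
E
python3 - <<'E'
from h import *
s=st();print(s)
for n in ['scene','top','wrist']:
    f=grab(n,n+'0.png'); V=np.array(f['view']);print(n,f['fovy'],f['cx'],f['cy'],f['dist'],(-V[:3,:3].T@V[:3,3]).round(3),V[:3,:3].round(2).tolist())
E
```

```text
t 0.0 pos [ 0.1975 -0.5926  0.2307] rot [ 3.141e+00  1.000e-03 -1.249e+00] F [0.1 0.2 0.6] w 0.0853
{'clock': 0.0, 'qpos': array([ 1.17881135,  0.52203419, -0.03633283,  1.59999172,  0.02122499,
        1.02108982, -0.11282982]), 'qd': array([ 9.33170422e-05, -8.57879242e-04, -2.94521980e-04, -8.85815931e-04,
       -7.16823112e-04,  8.66335662e-04, -2.18212974e-03]), 'joint_efforts': array([-3.97163903e-04, -9.27116776e+01,  1.97961174e+00, -3.69925368e+01,
        1.77541684e-02,  8.30771634e-03, -3.55557188e-05]), 'position': array([ 0.19752047, -0.59262016,  0.23071893]), 'tool_rot': array([ 3.14149354e+00,  1.13301850e-03, -1.24903372e+00]), 'force': array([0.06416691, 0.23282583, 0.58034072]), 'moment': array([ 0.01966222,  0.05522358, -0.01019893]), 'grip_width': 0.08530342899718218}
scene 48.33205965515968 281.78468896736916 211.14281446730251 [-0.11801189  0.          0.          0.          0.        ] [ 1.28  -0.118  1.154] [[0.1, 0.99, 0.0], [-0.82, 0.08, 0.57], [0.57, -0.06, 0.82]]
top 48.04494706461702 280.19476090106275 210.41733799917867 [0.04533504 0.         0.         0.         0.        ] [ 0.466 -0.031  1.306] [[0.03, -1.0, 0.01], [1.0, 0.03, 0.09], [-0.09, 0.0, 1.0]]
wrist 59.12154118100253 277.932545608118 214.2068660972674 [-0.08990067  0.          0.          0.          0.        ] [ 0.267 -0.57   0.374] [[0.32, -0.95, -0.0], [0.91, 0.3, -0.29], [0.28, 0.09, 0.96]]
```

View pics/scene0.png

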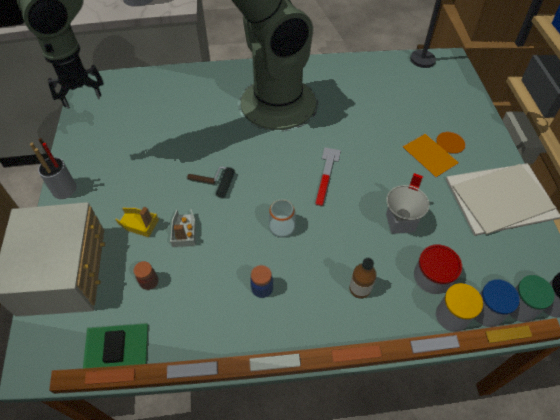

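View pics/top0.png

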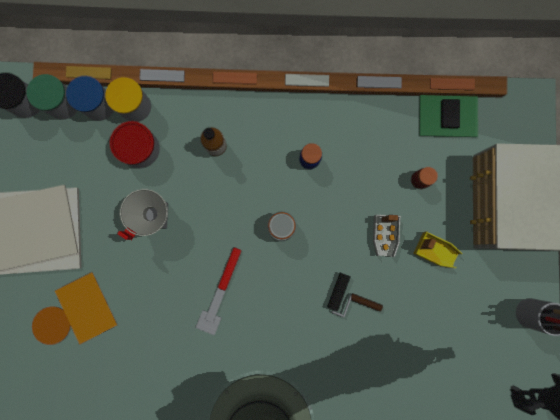

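View pics/wrist0.png

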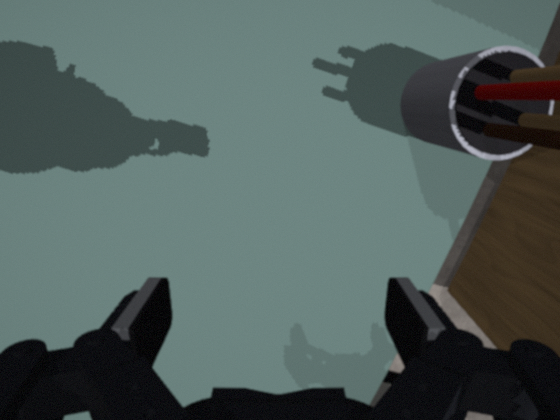

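```bash
python3 - <<'E'
import cv2,numpy as np
s=cv2.imread('pics/scene0.png');t=cv2.imread('pics/top0.png')
def c(i,u,v,w,h,k):return cv2.resize(i[v:v+h,u:u+w],(w*k,h*k),interpolation=cv2.INTER_CUBIC)
a=np.hstack([c(s,110,190,100,70,4),c(s,375,165,100,70,4)])
b=np.hstack([c(t,355,200,100,75,4),c(t,100,180,100,75,4)])
cv2.imwrite('pics/c1.png',np.vstack([a,b]))
a=np.hstack([c(t,255,195,60,60,6),c(s,255,190,60,60,6)])
cv2.imwrite('pics/c2.png',a)
E
```

```text
(no output)
```

View pics/c1.png

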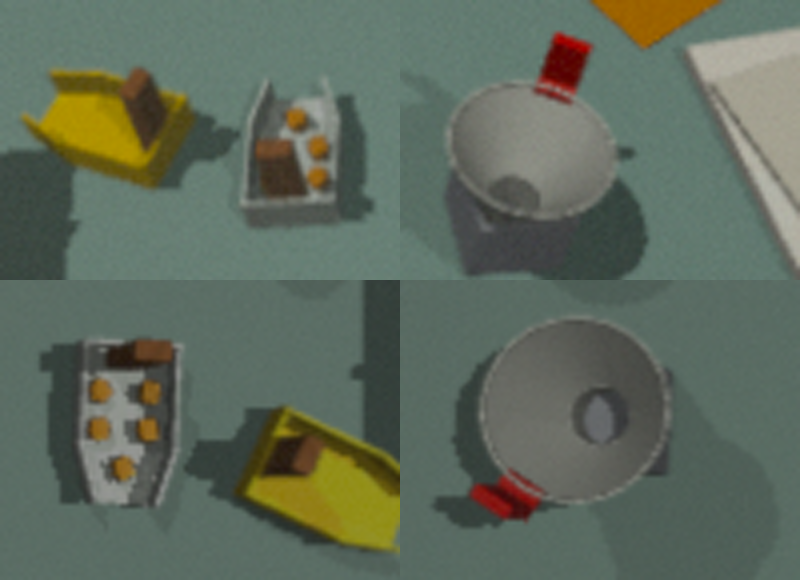

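View pics/c2.png

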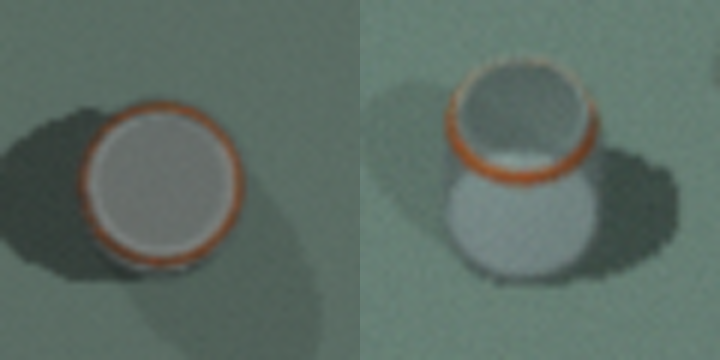

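```bash
python3 - <<'E'
import cv2,numpy as np
s=cv2.imread('pics/scene0.png');t=cv2.imread('pics/top0.png')
def c(i,u,v,w,h,k):return cv2.resize(i[v:v+h,u:u+w],(w*k,h*k),interpolation=cv2.INTER_CUBIC)
a=np.hstack([c(t,112,220,32,24,12),c(s,402,168,32,24,12)])
b=np.hstack([c(t,370,208,40,25,10)[:,:384],c(s,168,218,40,25,10)[:,:384]])
cv2.imwrite('pics/c3.png',np.vstack([a,b]))
from h import *
ft=grab('top');fs=grab('scene')
for n,f in (('top',ft),('scene',fs)):
    im=f['image'].astype(int);b,g,r=im[...,0],im[...,1],im[...,2]
    m=((r>80)&(g<0.35*r)&(b<0.35*r)).astype(np.uint8)
    k,l,st_,ce=cv2.connectedComponentsWithStats(m)
    for i in range(1,k):
        if st_[i,4]>15: print(n,'red',st_[i],ce[i].round(1))
    m=((r>110)&(g>0.42*r)&(g<0.75*r)&(b<0.4*r)).astype(np.uint8)
    k,l,st_,ce=cv2.connectedComponentsWithStats(m)
    for i in range(1,k):
        if st_[i,4]>5: print(n,'ochre',st_[i],ce[i].round(1))
    m=((r>1.5*g)&(r>70)&(g>0.35*r)).astype(np.uint8)
    k,l,st_,ce=cv2.connectedComponentsWithStats(m)
    for i in range(1,k):
        if st_[i,4]>15: print(n,'orange',st_[i],ce[i].round(1))
E
```

```text
top red [ 110  121   43   43 1414] [131.2 142.4]
top red [118 231  10   8  42] [122.5 234.8]
top red [124 230  11   7  26] [128.9 233. ]
top red [219 248  21  42 332] [229.1 268.5]
top ochre [214  72  43  11 394] [234.7  77. ]
top ochre [442  79  32   9 141] [460.5  84. ]
top ochre [436  83   5   3   7] [438.1  84.1]
top ochre [303 145  18  18 250] [311.3 153. ]
top ochre [420 168  17  16 206] [427.7 175.6]
top ochre [378 225   4   5  17] [379.4 227.1]
top ochre [391 226   4   4  14] [392.3 227.5]
top ochre [378 235   4   4  15] [379.4 236.6]
top ochre [390 235   4   5  19] [391.6 236.9]
top ochre [384 245   4   4  13] [385.2 246.5]
top ochre [  32  273   84   71 3480] [ 74.7 313. ]
top orange [ 34  63  37  18 297] [51.7 69.9]
top orange [  99   66  192   23 1824] [214.3  78.1]
top orange [314  74  47  17 352] [340.8  83.5]
top orange [ 369   75  137   19 1409] [450.9  84.5]
top orange [293  86  20   4  40] [303.3  87.6]
top orange [113 122  13  10  16] [119.1 125.4]
top orange [214 130   8  13  54] [217.9 136.3]
top orange [302 144  19  19 299] [311.2 153.1]
top orange [419 168  18 
[... 1514 characters left out ...]
6.3]
scene ochre [283 352   8   2  10] [286.5 352.6]
scene ochre [302 360   5   2   9] [303.8 360.4]
scene ochre [311 365   3   3   6] [312.  366.2]
scene ochre [322 364   6   2   8] [324.2 364.2]
scene ochre [ 85 368  49  16 590] [109.1 375.4]
scene orange [ 404  132   61   44 1516] [436.3 151.1]
scene orange [409 186   9   5  17] [413.3 187.9]
scene orange [270 212  18   8  23] [277.4 217.3]
scene orange [134 262  18  21 237] [142.2 270.2]
scene orange [252 266  19  18 281] [260.8 274.6]
scene orange [355 269  18  14 102] [362.5 276.3]
scene orange [ 296  319  264   52 3758] [415.1 346.9]
scene orange [253 353  34   4  43] [268.7 354.3]
scene orange [  50  356  245   35 3158] [143.1 374.5]
```

View pics/c3.png

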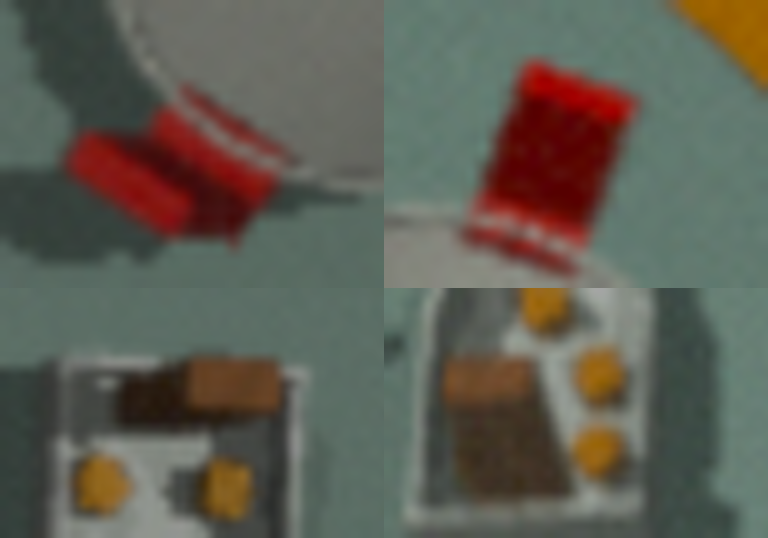

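```bash
python3 - <<'E'
from h import *
ft=grab('top');fs=grab('scene')
print('tabtop',tri(ft,(122.5,234.8),fs,(417.9,175.4)))
print('griptop',tri(ft,(392.9,217.1),fs,(177.9,226.7)), onz(ft,(392.9,217.1),.09),onz(fs,(177.9,226.7),.09))
print('jar',tri(ft,(281.5,224.8),fs,(281.7,207.3)),onz(ft,(281.5,224.8),.095),onz(fs,(281.7,207.3),.095))
# funnel rim: threshold light region & ellipse fit top
im=ft['image'].astype(int);b,g,r=im[...,0],im[...,1],im[...,2]
m=((abs(r-g)<14)&(r>g-6)&(abs(g-b)<22)&(r>60)).astype(np.uint8)
m[:180]=0;m[245:]=0;m[:,:105]=0;m[:,180:]=0
cs,_=cv2.findContours(m,cv2.RETR_EXTERNAL,cv2.CHAIN_APPROX_NONE)
c=max(cs,key=cv2.contourArea);hull=cv2.convexHull(c);e=cv2.fitEllipse(hull);print('rim top',e)
for z in (.09,.1,.11): print(z,onz(ft,e[0],z))
im=fs['image'].astype(int);b,g,r=im[...,0],im[...,1],im[...,2]
m=((abs(r-g)<14)&(r>g-6)&(abs(g-b)<22)&(r>100)).astype(np.uint8)
m[:180]=0;m[225:]=0;m[:,:380]=0;m[:,435:]=0
cs,_=cv2.findContours(m,cv2.RETR_EXTERNAL,cv2.CHAIN_APPROX_NONE)
c=max(cs,key=cv2.contourArea);hull=cv2.convexHull(c);e2=cv2.fitEllipse(hull);print('rim scene',e2)
print(tri(ft,e[0],fs,e2[0]))
# pan corners
for p in [(375.2,216),(400.5,216.5),(377.5,256.5),(395,256)]: print(p,onz(ft,p,.03).round(3))
for p in [(179.4,0)]:pass
# tab dir
im=ft['image'].astype(int);m=((im[...,2]>80)&(im[...,1]<.35*im[...,2])).astype(np.uint8)
k,l,s,ce=cv2.connectedComponentsWithStats(m)
for i in range(1,k):
    if abs(ce[i]-[122.5,234.8]).max()<2:
        ys,xs=np.where(l==i);P=np.array([onz(ft,(x,y),.14)[:2] for x,y in zip(xs,ys)]);w,v=np.linalg.eigh(np.cov(P.T));print(v[:,1],np.degrees(np.arctan2(v[1,1],v[0,1])),np.sqrt(w*12))
E
```

```text
tabtop (array([0.49516906, 0.34746394, 0.14323355]), np.float64(0.0009835850678436443))
griptop (array([ 0.56259144, -0.32963495,  0.08720066]), np.float64(0.0014815108754361668)) [ 0.56240048 -0.32819059  0.09      ] [ 0.56431395 -0.32983216  0.09      ]
jar (array([ 0.53348209, -0.04157661,  0.09692509]), np.float64(0.0014540116853072054)) [ 0.53366458 -0.04086863  0.095     ] [ 0.53204659 -0.0421611   0.095     ]
rim top ((143.6857147216797, 212.76373291015625), (46.0216178894043, 50.404083251953125), 83.64363098144531)
0.09 [0.55468541 0.31472967 0.09      ]
0.1 [0.55395997 0.31188385 0.1       ]
0.11 [0.55323454 0.30903803 0.11      ]
rim scene ((408.2326965332031, 201.6910858154297), (31.569604873657227, 42.344058990478516), 115.47871398925781)
(array([0.55388288, 0.31176698, 0.10238573]), np.float64(0.0010945090300975729))
(375.2, 216) [ 0.569 -0.295  0.03 ]
(400.5, 216.5) [ 0.569 -0.363  0.03 ]
(377.5, 256.5) [ 0.46  -0.302  0.03 ]
(395, 256) [ 0.462 -0.349  0.03 ]
[0.52721185 0.84973388] 58.18273624634181 [0.00923017 0.02704671]
```

```bash
cat >> h.py <<'E'
from scipy.spatial.transform import Rotation as Ro
def go(P,rpy,s=None):
    s=s or observe(); R=Ro.from_euler('xyz',s['tool_rot']); T=Ro.from_euler('xyz',rpy)
    d=R.inv().apply(np.array(P)-s['position'])*1000; r=(R.inv()*T).as_rotvec(degrees=True)
    print('d',d.round(1),'a',r.round(1),'len',np.linalg.norm(d).round(),'rot',np.linalg.norm(r).round(1)); return d,r
E
python3 - <<'E'
from h import *
from math import pi,radians
go((.48,-.28,.25),(pi,0,radians(-40)))
E
```

```text
d [-207.5 -366.8  -18.8] a [ -0.    0.  -31.6] len 422.0 rot 31.6
```

```bash
python3 -m pendant '[{"dx":-10,"dy":-18,"dz":-10,"az":-2},{"dx":-28,"dy":-50,"dz":-19,"az":-5},{"dx":-48,"dy":-85,"dz":-19,"az":-9},{"dx":-68,"dy":-120,"dz":-19,"az":-13},{"dx":-88,"dy":-155,"dz":-19,"az":-16},{"dx":-108,"dy":-190,"dz":-19,"az":-19},{"dx":-128,"dy":-225,"dz":-19,"az":-22},{"dx":-148,"dy":-260,"dz":-19,"az":-26},{"dx":-168,"dy":-295,"dz":-19,"az":-30},{"dx":-188,"dy":-330,"dz":-19,"az":-32}]' 40; python3 - <<'E'
from h import *
from math import pi,radians
s=st()
go((.495,.08,.25),(pi,0,radians(-32)))
E
```

```text
t 0.35 pos [ 0.1976 -0.5929  0.2312] rot [ 3.142  0.    -1.249] F [-0.5  0.2 -0.4] w 0.0853
d [-544.3 -494.9  -18.7] a [ -0.    0.  -39.6] len 736.0 rot 39.6schema error: expected keys dx, dy, dz, ax, ay, az, claw
```

```bash
python3 -m pendant '[{"dx":-10,"dy":-18,"dz":-10,"ax":0,"ay":0,"az":-2,"claw":60},{"dx":-28,"dy":-50,"dz":-19,"ax":0,"ay":0,"az":-5,"claw":60},{"dx":-48,"dy":-85,"dz":-19,"ax":0,"ay":0,"az":-9,"claw":60},{"dx":-68,"dy":-120,"dz":-19,"ax":0,"ay":0,"az":-13,"claw":60},{"dx":-88,"dy":-155,"dz":-19,"ax":0,"ay":0,"az":-16,"claw":60},{"dx":-108,"dy":-190,"dz":-19,"ax":0,"ay":0,"az":-19,"claw":60},{"dx":-128,"dy":-225,"dz":-19,"ax":0,"ay":0,"az":-22,"claw":60},{"dx":-148,"dy":-260,"dz":-19,"ax":0,"ay":0,"az":-26,"claw":60},{"dx":-168,"dy":-295,"dz":-19,"ax":0,"ay":0,"az":-30,"claw":60},{"dx":-188,"dy":-330,"dz":-19,"ax":0,"ay":0,"az":-32,"claw":60}]' 40; python3 - <<'E'
from h import *
from math import pi,radians
s=st()
go((.495,.08,.25),(pi,0,radians(-32)))
E
```

```text
clock: 1.18
position: [0.4522, -0.3086, 0.2505]
tool_rot: [3.142, -0.0, -0.687]
force: [0.4, -1.1, 0.2]
grip_width: 0.06
t 1.18 pos [ 0.4522 -0.3086  0.2505] rot [ 3.142 -0.    -0.687] F [ 0.4 -1.1  0.2] w 0.06
d [-213.3 -327.7    0.4] a [ 0.  -0.  -7.3] len 391.0 rot 7.3
```

```bash
python3 -m pendant '[{"dx":-20,"dy":-32,"dz":0,"ax":0,"ay":0,"az":-2,"claw":40},{"dx":-41,"dy":-64,"dz":0,"ax":0,"ay":0,"az":-5,"claw":40},{"dx":-62,"dy":-96,"dz":0,"ax":0,"ay":0,"az":-7,"claw":40},{"dx":-83,"dy":-128,"dz":0,"ax":0,"ay":0,"az":-7,"claw":40},{"dx":-104,"dy":-160,"dz":0,"ax":0,"ay":0,"az":-7,"claw":40},{"dx":-125,"dy":-192,"dz":0,"ax":0,"ay":0,"az":-7,"claw":40},{"dx":-146,"dy":-224,"dz":0,"ax":0,"ay":0,"az":-7,"claw":40},{"dx":-167,"dy":-256,"dz":0,"ax":0,"ay":0,"az":-7,"claw":40},{"dx":-188,"dy":-288,"dz":0,"ax":0,"ay":0,"az":-7,"claw":40},{"dx":-208,"dy":-320,"dz":0,"ax":0,"ay":0,"az":-7,"claw":40}]' 40; python3 - <<'E'
from h import *
from math import pi,radians
s=st()
go((.497,.345,.23),(pi,0,radians(-32)))
E
```

```text
clock: 2.02
position: [0.4945, 0.0708, 0.2506]
tool_rot: [-3.141, -0.0, -0.568]
force: [1.4, -0.5, 0.1]
grip_width: 0.0401
t 2.02 pos [0.4945 0.0708 0.2506] rot [-3.141 -0.    -0.568] F [ 1.4 -0.5  0.1] w 0.0401
d [-145.5 -232.4   20.5] a [-0.  -0.  -0.6] len 275.0 rot 0.6
```

```bash
python3 -m pendant '[{"dx":-20,"dy":-32,"dz":0,"ax":0,"ay":0,"az":0,"claw":40},{"dx":-41,"dy":-64,"dz":5,"ax":0,"ay":0,"az":-1,"claw":40},{"dx":-62,"dy":-96,"dz":10,"ax":0,"ay":0,"az":-1,"claw":40},{"dx":-83,"dy":-128,"dz":15,"ax":0,"ay":0,"az":-1,"claw":40},{"dx":-104,"dy":-160,"dz":20,"ax":0,"ay":0,"az":-1,"claw":40},{"dx":-125,"dy":-194,"dz":20,"ax":0,"ay":0,"az":-1,"claw":40},{"dx":-142,"dy":-222,"dz":20,"ax":0,"ay":0,"az":-1,"claw":40},{"dx":-148,"dy":-233,"dz":20,"ax":0,"ay":0,"az":-1,"claw":40},{"dx":-148,"dy":-233,"dz":20,"ax":0,"ay":0,"az":-1,"claw":40}]' 40; python3 - <<'E'
from h import *
from math import pi,radians
s=st()
f=grab('wrist','w1.png')
for P in ([.4952,.3475,.143],[.4945,.348,.125],[.4945,.348,.105]): print(proj(f,P))
E
```

```text
clock: 2.77
position: [0.4943, 0.3486, 0.23]
tool_rot: [-3.141, 0.002, -0.547]
force: [-0.3, 0.3, -0.7]
grip_width: 0.0396
t 2.77 pos [0.4943 0.3486 0.23  ] rot [-3.141e+00  2.000e-03 -5.470e-01] F [-0.3  0.3 -0.7] w 0.0396
[281.34968212 220.00995438]
[279.94565608 212.12852143]
[279.8571457  204.60549365]
```

View pics/w1.png

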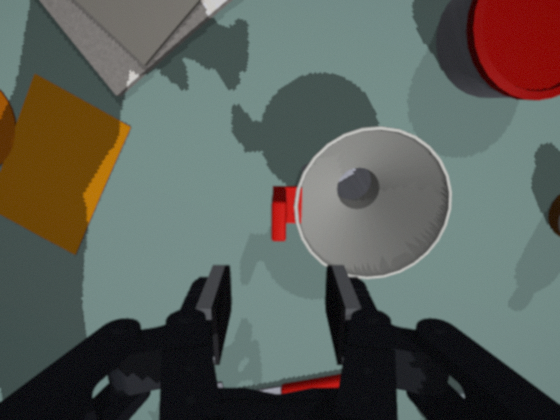

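```bash
python3 -m pendant '[{"dx":0,"dy":-1,"dz":15,"ax":0,"ay":0,"az":0,"claw":40},{"dx":0,"dy":-2,"dz":40,"ax":0,"ay":0,"az":0,"claw":40},{"dx":0,"dy":-2,"dz":70,"ax":0,"ay":0,"az":0,"claw":40},{"dx":0,"dy":-2,"dz":95,"ax":0,"ay":0,"az":0,"claw":40},{"dx":0,"dy":-2,"dz":112,"ax":0,"ay":0,"az":0,"claw":40},{"dx":0,"dy":-2,"dz":120,"ax":0,"ay":0,"az":0,"claw":40},{"dx":0,"dy":-2,"dz":121,"ax":0,"ay":0,"az":0,"claw":40},{"dx":0,"dy":-2,"dz":121,"ax":0,"ay":0,"az":0,"claw":30},{"dx":0,"dy":-2,"dz":121,"ax":0,"ay":0,"az":0,"claw":20}]' 40
python3 - <<'E'
from h import *
st();f=grab('wrist','w2.png')
E
```

```text
clock: 3.57
position: [0.4971, 0.3467, 0.1106]
tool_rot: [-3.14, -0.001, -0.551]
force: [0.6, 0.8, 0.6]
grip_width: 0.0208
t 3.57 pos [0.4971 0.3467 0.1106] rot [-3.14e+00 -1.00e-03 -5.51e-01] F [0.6 0.8 0.6] w 0.0208
```

View pics/w2.png

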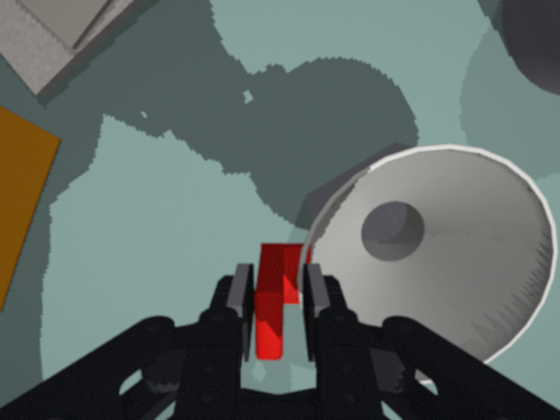

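```bash
python3 -m pendant '[{"dx":-2,"dy":0,"dz":1,"ax":0,"ay":0,"az":0,"claw":20},{"dx":-3,"dy":0,"dz":1,"ax":0,"ay":0,"az":0,"claw":20},{"dx":-3,"dy":0,"dz":1,"ax":0,"ay":0,"az":0,"claw":14},{"dx":-3,"dy":0,"dz":1,"ax":0,"ay":0,"az":0,"claw":6},{"dx":-3,"dy":0,"dz":1,"ax":0,"ay":0,"az":0,"claw":2},{"dx":-3,"dy":0,"dz":1,"ax":0,"ay":0,"az":0,"claw":2},{"dx":-3,"dy":0,"dz":1,"ax":0,"ay":0,"az":0,"claw":2},{"dx":-3,"dy":0,"dz":1,"ax":0,"ay":0,"az":0,"claw":2}]' 60
python3 - <<'E'
from h import *
st();f=grab('wrist','w3.png')
E
```

```text
clock: 4.28
position: [0.4942, 0.3481, 0.1085]
tool_rot: [-3.141, -0.0, -0.551]
force: [1.0, -2.3, 5.1]
grip_width: 0.0093
t 4.28 pos [0.4942 0.3481 0.1085] rot [-3.141 -0.    -0.551] F [ 1.  -2.3  5.1] w 0.0093
```

View pics/w3.png

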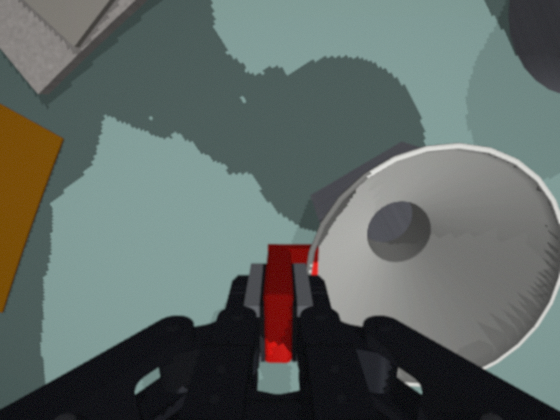

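```bash
python3 -m pendant '[{"dx":0,"dy":0,"dz":-8,"ax":0,"ay":0,"az":0,"claw":2},{"dx":0,"dy":0,"dz":-25,"ax":0,"ay":0,"az":0,"claw":2},{"dx":0,"dy":0,"dz":-45,"ax":0,"ay":0,"az":0,"claw":2},{"dx":0,"dy":0,"dz":-65,"ax":0,"ay":0,"az":0,"claw":2},{"dx":0,"dy":0,"dz":-85,"ax":0,"ay":0,"az":0,"claw":2},{"dx":0,"dy":0,"dz":-105,"ax":0,"ay":0,"az":0,"claw":2},{"dx":0,"dy":0,"dz":-122,"ax":0,"ay":0,"az":0,"claw":2},{"dx":0,"dy":0,"dz":-130,"ax":0,"ay":0,"az":0,"claw":2},{"dx":0,"dy":0,"dz":-130,"ax":0,"ay":0,"az":0,"claw":2}]' 60
python3 - <<'E'
from h import *
st();f=grab('wrist','w4.png');grab('scene','s4.png')
E
```

```text
clock: 5.08
position: [0.4942, 0.3489, 0.2401]
tool_rot: [-3.139, -0.001, -0.551]
force: [-0.2, 0.5, -0.1]
grip_width: 0.0091
t 5.08 pos [0.4942 0.3489 0.2401] rot [-3.139e+00 -1.000e-03 -5.510e-01] F [-0.2  0.5 -0.1] w 0.0091
```

View pics/w4.png

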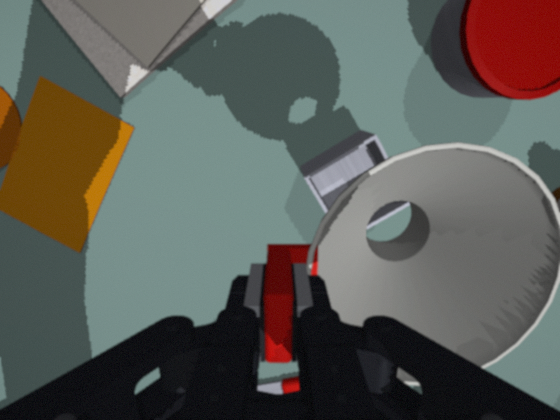

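View pics/s4.png

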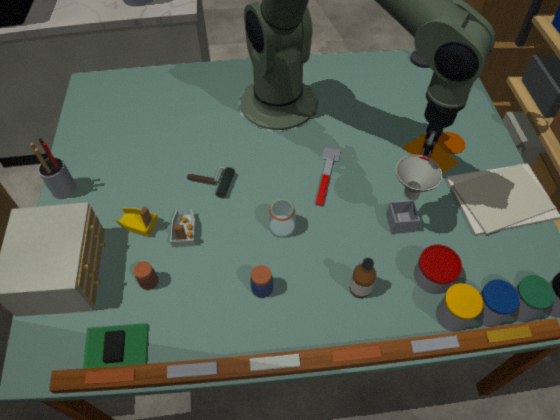

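```bash
python3 -m pendant '[{"dx":8,"dy":15,"dz":0,"ax":0,"ay":0,"az":0,"claw":2},{"dx":25,"dy":47,"dz":0,"ax":0,"ay":0,"az":0,"claw":2},{"dx":44,"dy":82,"dz":0,"ax":0,"ay":0,"az":0,"claw":2},{"dx":63,"dy":117,"dz":0,"ax":0,"ay":0,"az":0,"claw":2},{"dx":82,"dy":152,"dz":0,"ax":0,"ay":0,"az":0,"claw":2},{"dx":101,"dy":188,"dz":0,"ax":0,"ay":0,"az":0,"claw":2},{"dx":120,"dy":224,"dz":0,"ax":0,"ay":0,"az":0,"claw":2},{"dx":138,"dy":258,"dz":0,"ax":0,"ay":0,"az":0,"claw":2},{"dx":153,"dy":286,"dz":0,"ax":0,"ay":0,"az":0,"claw":2},{"dx":163,"dy":304,"dz":0,"ax":0,"ay":0,"az":0,"claw":2}]' 60
python3 -m pendant '[{"dx":4,"dy":7,"dz":0,"ax":0,"ay":0,"az":0,"claw":2},{"dx":4,"dy":7,"dz":0,"ax":0,"ay":0,"az":0,"claw":2},{"dx":4,"dy":7,"dz":0,"ax":0,"ay":0,"az":0,"claw":2}]' 60
python3 - <<'E'
from h import *
st();f=grab('wrist','w5.png');grab('scene','s5.png');grab('top','t5.png')
print(proj(f,[.533,-.0415,.095]))
E
```

```text
clock: 6.02
position: [0.4725, 0.0003, 0.2372]
tool_rot: [3.14, 0.001, -0.554]
force: [0.8, -0.4, -0.2]
grip_width: 0.0096
clock: 6.27
position: [0.4732, -0.0034, 0.2377]
tool_rot: [-3.142, 0.001, -0.551]
force: [1.4, 0.3, -0.9]
grip_width: 0.0095
t 6.27 pos [ 0.4732 -0.0034  0.2377] rot [-3.142e+00  1.000e-03 -5.510e-01] F [ 1.4  0.3 -0.9] w 0.0095
[367.45067264 199.63386463]
```

View pics/w5.png

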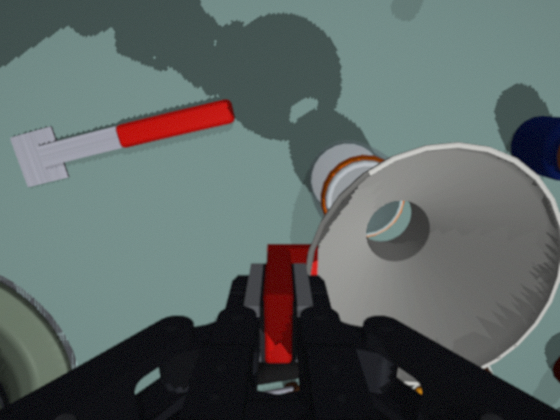

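View pics/s5.png

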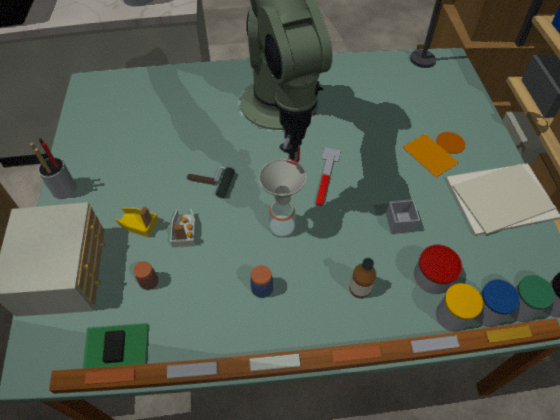

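View pics/t5.png

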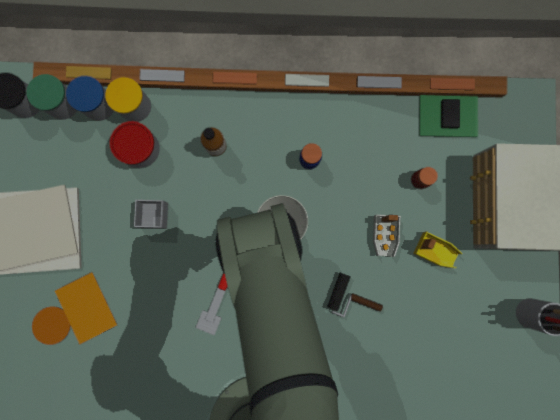

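```bash
python3 - <<'E'
from h import *
from scipy.optimize import least_squares
f=grab('wrist');im=f['image'].astype(int);b,g,r=im[...,0],im[...,1],im[...,2]
m=(r>1.5*g)&(r>70)&(g>.35*r); m[:,:310]=0;m[:,400:]=0;m[:150]=0;m[225:]=0
ys,xs=np.where(m);print(len(xs),xs.min(),xs.max(),ys.min(),ys.max())
for z in (.085,.09):
    P=np.array([onz(f,p,z)[:2] for p in zip(xs,ys)])
    s=least_squares(lambda q:np.hypot(*(P-q[:2]).T)-q[2],[.533,-.0415,.032],loss='soft_l1',f_scale=.001);print(z,s.x,np.std(s.fun))
    s=least_squares(lambda q:np.hypot(*(P-q[:2]).T)-.033,[.533,-.0415]);print(s.x)
# funnel rim fit in wrist and scene
fs=grab('scene');im=fs['image'].astype(int);b,g,r=im[...,0],im[...,1],im[...,2]
m=((abs(r-g)<14)&(r>g-6)&(abs(g-b)<22)&(r>90)).astype(np.uint8);m[:155]=0;m[200:]=0;m[:,:252]=0;m[:,312:]=0
cs,_=cv2.findContours(m,0,cv2.CHAIN_APPROX_NONE);c=max(cs,key=cv2.contourArea);e=cv2.fitEllipse(cv2.convexHull(c));print(e)
print('rim scene pos',onz(fs,e[0],.234),'want',.533,-.0415)
fw=f;im=f['image'].astype(int);b,g,r=im[...,0],im[...,1],im[...,2]
m=((abs(r-g)<14)&(r>g-6)&(r>60)).astype(np.uint8);m[:140]=0;m[:,:306]=0;m[380:]=0
cs,_=cv2.findContours(m,0,cv2.CHAIN_APPROX_NONE);c=max(cs,key=cv2.contourArea)[:,0].astype(float)
c=c[(c[:,1]<250)&(c[:,0]>312)]; 
P=np.array([onz(f,p,.234)[:2] for p in c]);
s=least_squares(lambda q:np.hypot(*(P-q[:2]).T)-.06,[.533,-.0415],loss='soft_l1',f_scale=.001);print('wrist rim',s.x,np.std(s.fun))
E
```

```text
387 322 381 157 213
0.085 [ 0.53167991 -0.04195029  0.03378831] 0.0009881376187654209
[ 0.53147402 -0.04105326]
0.09 [ 0.53133122 -0.04023335  0.03321856] 0.0009714860577277846
[ 0.53127708 -0.03999193]
((282.4490051269531, 176.59866333007812), (32.90398406982422, 45.2064208984375), 102.5031967163086)
rim scene pos [ 0.53561787 -0.04063312  0.234     ] want 0.533 -0.0415
wrist rim [ 0.53167162 -0.03622274] 0.004303165055158717
```

```bash
python3 -m pendant '[{"dx":-1,"dy":0,"dz":8,"ax":0,"ay":0,"az":0,"claw":2},{"dx":-1,"dy":0,"dz":20,"ax":0,"ay":0,"az":0,"claw":2},{"dx":-1,"dy":0,"dz":32,"ax":0,"ay":0,"az":0,"claw":2},{"dx":-1,"dy":0,"dz":44,"ax":0,"ay":0,"az":0,"claw":2},{"dx":-1,"dy":0,"dz":56,"ax":0,"ay":0,"az":0,"claw":2},{"dx":-1,"dy":0,"dz":66,"ax":0,"ay":0,"az":0,"claw":2},{"dx":-1,"dy":0,"dz":72,"ax":0,"ay":0,"az":0,"claw":2},{"dx":-1,"dy":0,"dz":76,"ax":0,"ay":0,"az":0,"claw":2},{"dx":-1,"dy":0,"dz":76,"ax":0,"ay":0,"az":0,"claw":2}]' 60
python3 - <<'E'
from h import *
st();f=grab('wrist','w6.png');f=grab('scene','s6.png')
cv2.imwrite('pics/s6c.png',cv2.resize(f['image'][140:250,220:340],None,fx=5,fy=5))
E
```

```text
clock: 7.27
position: [0.4723, -0.0035, 0.1616]
tool_rot: [3.141, 0.001, -0.551]
force: [-0.0, 0.1, -0.7]
grip_width: 0.009
t 7.27 pos [ 0.4723 -0.0035  0.1616] rot [ 3.141e+00  1.000e-03 -5.510e-01] F [-0.   0.1 -0.7] w 0.009
```

View pics/s6c.png

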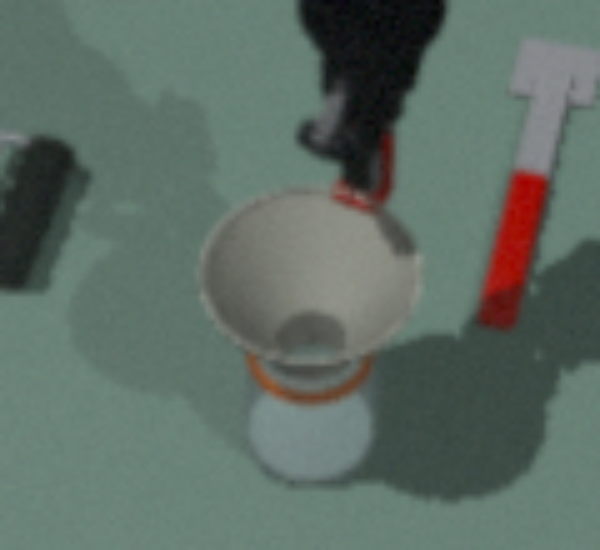

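In the jar so far; spout well inside, no contact. Lower slowly to contact.

```bash
python3 -m pendant '[{"dx":0,"dy":0,"dz":2,"ax":0,"ay":0,"az":0,"claw":2},{"dx":0,"dy":0,"dz":4,"ax":0,"ay":0,"az":0,"claw":2},{"dx":0,"dy":0,"dz":6,"ax":0,"ay":0,"az":0,"claw":2},{"dx":0,"dy":0,"dz":7,"ax":0,"ay":0,"az":0,"claw":2},{"dx":0,"dy":0,"dz":7,"ax":0,"ay":0,"az":0,"claw":2}]' 60
python3 -m pendant '[{"dx":0,"dy":0,"dz":1,"ax":0,"ay":0,"az":0,"claw":2},{"dx":0,"dy":0,"dz":2,"ax":0,"ay":0,"az":0,"claw":2},{"dx":0,"dy":0,"dz":2,"ax":0,"ay":0,"az":0,"claw":2}]' 60
```

```text
clock: 7.78
position: [0.4725, -0.0036, 0.1551]
tool_rot: [3.141, 0.0, -0.551]
force: [-0.1, 0.4, -0.9]
grip_width: 0.0093
clock: 8.03
position: [0.4725, -0.0036, 0.1532]
tool_rot: [3.142, 0.0, -0.551]
force: [0.7, 0.0, -0.7]
grip_width: 0.0097
```

```bash
python3 -m pendant '[{"dx":0,"dy":0,"dz":1,"ax":0,"ay":0,"az":0,"claw":2},{"dx":0,"dy":0,"dz":2,"ax":0,"ay":0,"az":0,"claw":2},{"dx":0,"dy":0,"dz":2,"ax":0,"ay":0,"az":0,"claw":2}]' 60
python3 -m pendant '[{"dx":0,"dy":0,"dz":1,"ax":0,"ay":0,"az":0,"claw":2},{"dx":0,"dy":0,"dz":1,"ax":0,"ay":0,"az":0,"claw":2}]' 60; python3 - <<'E'
from h import *
st();f=grab('scene')
cv2.imwrite('pics/s7c.png',cv2.resize(f['image'][140:250,220:340],None,fx=5,fy=5))
E
```

```text
clock: 8.28
position: [0.4724, -0.0037, 0.1512]
tool_rot: [3.141, 0.0, -0.551]
force: [-1.9, -1.1, 1.8]
grip_width: 0.0091
clock: 8.45
position: [0.4725, -0.0036, 0.1503]
tool_rot: [3.142, -0.0, -0.551]
force: [-2.6, -1.0, 3.0]
grip_width: 0.0096
t 8.45 pos [ 0.4725 -0.0036  0.1503] rot [ 3.142 -0.    -0.551] F [-2.6 -1.   3. ] w 0.0096
```

View pics/s7c.png

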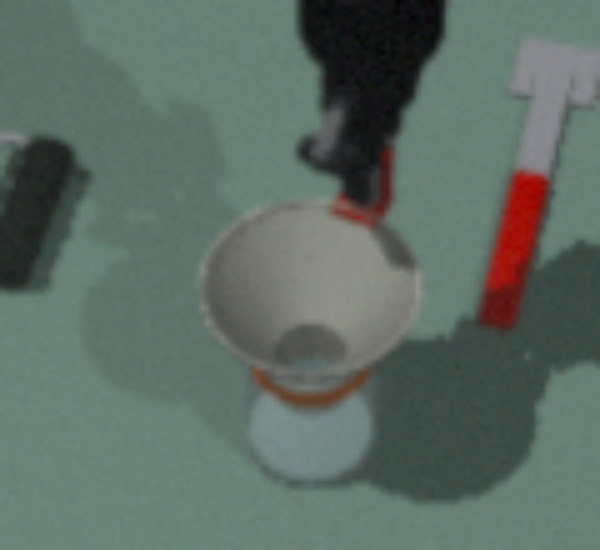

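```bash
python3 -m pendant '[{"dx":-1,"dy":0,"dz":0,"ax":0,"ay":0,"az":0,"claw":2},{"dx":-1,"dy":0,"dz":0,"ax":0,"ay":0,"az":0,"claw":2}]' 60; python3 -m pendant '[{"dx":0,"dy":0,"dz":0,"ax":0,"ay":0,"az":0,"claw":14},{"dx":0,"dy":0,"dz":0,"ax":0,"ay":0,"az":0,"claw":22},{"dx":0,"dy":0,"dz":0,"ax":0,"ay":0,"az":0,"claw":30},{"dx":0,"dy":0,"dz":0,"ax":0,"ay":0,"az":0,"claw":30},{"dx":0,"dy":0,"dz":-8,"ax":0,"ay":0,"az":0,"claw":30},{"dx":0,"dy":0,"dz":-25,"ax":0,"ay":0,"az":0,"claw":30},{"dx":0,"dy":0,"dz":-45,"ax":0,"ay":0,"az":0,"claw":30},{"dx":0,"dy":0,"dz":-68,"ax":0,"ay":0,"az":0,"claw":40},{"dx":0,"dy":0,"dz":-90,"ax":0,"ay":0,"az":0,"claw":45},{"dx":0,"dy":0,"dz":-100,"ax":0,"ay":0,"az":0,"claw":45}]' 60
python3 - <<'E'
from h import *
from math import pi,radians
st();f=grab('scene')
cv2.imwrite('pics/s8c.png',cv2.resize(f['image'][140:250,220:340],None,fx=5,fy=5))
f=grab('wrist','w8.png')
go((.5626,-.33,.25),(pi,0,0))
E
```

```text
clock: 8.67
position: [0.4716, -0.0032, 0.1503]
tool_rot: [3.141, -0.0, -0.551]
force: [-1.8, -1.6, 0.8]
grip_width: 0.0096
clock: 9.5
position: [0.4724, -0.0028, 0.2533]
tool_rot: [-3.14, -0.003, -0.551]
force: [-0.3, -0.5, -0.2]
grip_width: 0.0452
t 9.5 pos [ 0.4724 -0.0028  0.2533] rot [-3.14e+00 -3.00e-03 -5.51e-01] F [-0.3 -0.5 -0.2] w 0.0452
d [248.  231.3   2.4] a [ -0.   -0.2 -31.6] len 339.0 rot 31.6
```

View pics/s8c.png

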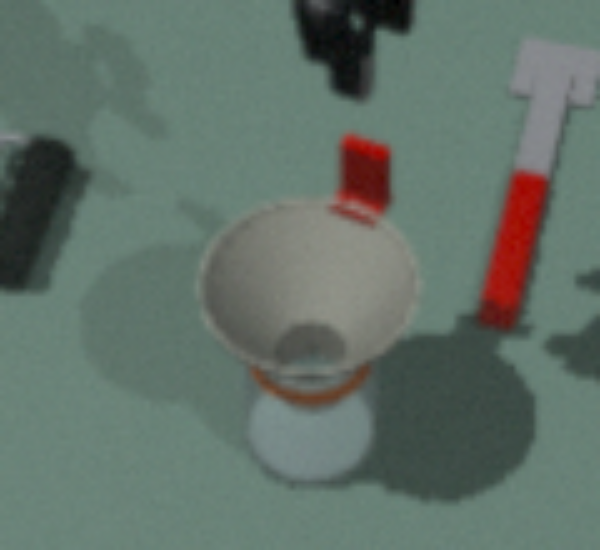

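View pics/w8.png

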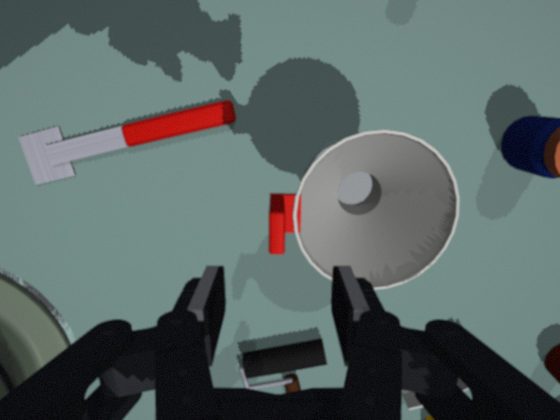

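```bash
python3 -m pendant '[{"dx":12,"dy":11,"dz":0,"ax":0,"ay":0,"az":-2,"claw":45},{"dx":38,"dy":35,"dz":0,"ax":0,"ay":0,"az":-5,"claw":45},{"dx":66,"dy":61,"dz":0,"ax":0,"ay":0,"az":-9,"claw":45},{"dx":94,"dy":87,"dz":0,"ax":0,"ay":0,"az":-13,"claw":45},{"dx":122,"dy":114,"dz":0,"ax":0,"ay":0,"az":-17,"claw":45},{"dx":150,"dy":140,"dz":0,"ax":0,"ay":0,"az":-21,"claw":45},{"dx":178,"dy":166,"dz":10,"ax":0,"ay":0,"az":-25,"claw":45},{"dx":206,"dy":192,"dz":20,"ax":0,"ay":0,"az":-29,"claw":45},{"dx":232,"dy":216,"dz":35,"ax":0,"ay":0,"az":-31.6,"claw":45},{"dx":247,"dy":230,"dz":50,"ax":0,"ay":0,"az":-31.6,"claw":45}]' 60
python3 -m pendant '[{"dx":0,"dy":0,"dz":0,"ax":0,"ay":0,"az":0,"claw":45},{"dx":0,"dy":0,"dz":0,"ax":0,"ay":0,"az":0,"claw":45}]' 60
python3 - <<'E'
from h import *
from math import pi,radians
st()
f=grab('wrist','w9.png')
print(proj(f,[.5626,-.3295,.09]),proj(f,[.5626,-.3295,.072]))
E
```

```text
clock: 10.43
position: [0.5612, -0.3325, 0.198]
tool_rot: [3.141, 0.001, 0.001]
force: [0.9, -0.3, 0.6]
grip_width: 0.045
clock: 10.6
position: [0.5608, -0.3287, 0.1978]
tool_rot: [-3.14, 0.003, -0.001]
force: [0.5, 1.1, 0.3]
grip_width: 0.0452
t 10.6 pos [ 0.5608 -0.3287  0.1978] rot [-3.14e+00  3.00e-03 -1.00e-03] F [0.5 1.1 0.3] w 0.0452
[282.32144373 212.36286177] [282.11792789 205.63423293]
```

View pics/w9.png

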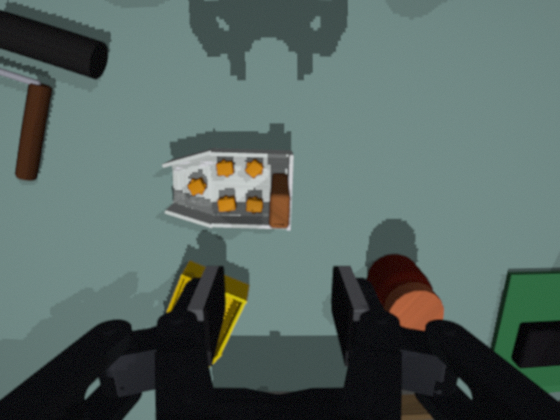

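```bash
python3 -m pendant '[{"dx":1,"dy":0,"dz":15,"ax":0,"ay":0,"az":0,"claw":36},{"dx":1,"dy":0,"dz":40,"ax":0,"ay":0,"az":0,"claw":36},{"dx":1,"dy":0,"dz":70,"ax":0,"ay":0,"az":0,"claw":36},{"dx":1,"dy":0,"dz":100,"ax":0,"ay":0,"az":0,"claw":36},{"dx":1,"dy":0,"dz":125,"ax":0,"ay":0,"az":0,"claw":36},{"dx":1,"dy":0,"dz":140,"ax":0,"ay":0,"az":0,"claw":36},{"dx":1,"dy":0,"dz":145,"ax":0,"ay":0,"az":0,"claw":36},{"dx":1,"dy":0,"dz":145,"ax":0,"ay":0,"az":0,"claw":36}]' 60
python3 - <<'E'
from h import *
st()
f=grab('wrist','w10.png')
E
```

```text
clock: 11.32
position: [0.5628, -0.3275, 0.0551]
tool_rot: [-3.141, 0.001, 0.001]
force: [0.2, 1.2, 0.1]
grip_width: 0.0362
t 11.32 pos [ 0.5628 -0.3275  0.0551] rot [-3.141e+00  1.000e-03  1.000e-03] F [0.2 1.2 0.1] w 0.0362
```

View pics/w10.png

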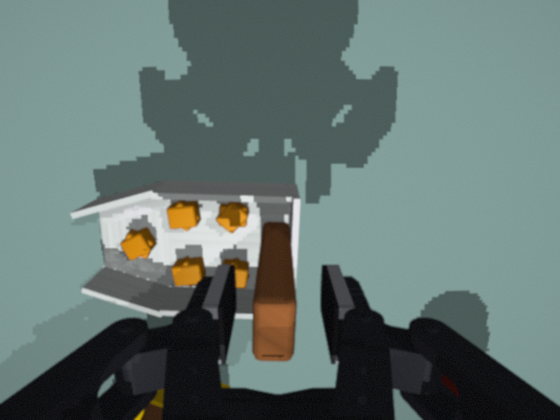

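```bash
python3 -m pendant '[{"dx":-1,"dy":1,"dz":1,"ax":0,"ay":0,"az":0,"claw":36},{"dx":-1,"dy":2,"dz":2,"ax":0,"ay":0,"az":0,"claw":28},{"dx":-1,"dy":2,"dz":2,"ax":0,"ay":0,"az":0,"claw":20},{"dx":-1,"dy":2,"dz":2,"ax":0,"ay":0,"az":0,"claw":12},{"dx":-1,"dy":2,"dz":2,"ax":0,"ay":0,"az":0,"claw":6},{"dx":-1,"dy":2,"dz":2,"ax":0,"ay":0,"az":0,"claw":6},{"dx":-1,"dy":2,"dz":2,"ax":0,"ay":0,"az":0,"claw":6},{"dx":-1,"dy":2,"dz":2,"ax":0,"ay":0,"az":0,"claw":6}]' 80
python3 -m pendant '[{"dx":0,"dy":0,"dz":-2,"ax":0,"ay":0,"az":0,"claw":6},{"dx":0,"dy":0,"dz":-8,"ax":0,"ay":0,"az":0,"claw":6},{"dx":0,"dy":0,"dz":-18,"ax":0,"ay":0,"az":0,"claw":6},{"dx":0,"dy":0,"dz":-30,"ax":0,"ay":0,"az":0,"claw":6},{"dx":0,"dy":0,"dz":-40,"ax":0,"ay":0,"az":0,"claw":6},{"dx":0,"dy":0,"dz":-46,"ax":0,"ay":0,"az":0,"claw":6},{"dx":0,"dy":0,"dz":-46,"ax":0,"ay":0,"az":0,"claw":6}]' 80
python3 - <<'E'
from h import *
st()
f=grab('wrist','w11.png')
E
```

```text
clock: 12.03
position: [0.562, -0.3309, 0.0542]
tool_rot: [3.141, -0.001, 0.0]
force: [-2.6, -0.6, 6.3]
grip_width: 0.0143
clock: 12.62
position: [0.5625, -0.3308, 0.1014]
tool_rot: [3.14, -0.002, 0.0]
force: [-0.1, 0.0, -2.2]
grip_width: 0.0139
t 12.62 pos [ 0.5625 -0.3308  0.1014] rot [ 3.14e+00 -2.00e-03  0.00e+00] F [-0.1  0.  -2.2] w 0.0139
```

View pics/w11.png

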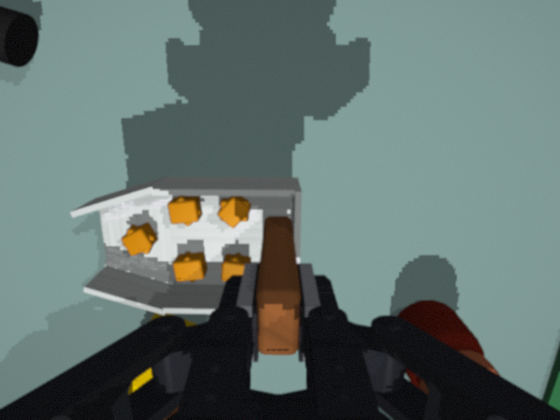

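```bash
python3 -m pendant '[{"dx":0,"dy":0,"dz":-8,"ax":0,"ay":0,"az":0,"claw":6},{"dx":0,"dy":0,"dz":-24,"ax":0,"ay":0,"az":0,"claw":6},{"dx":0,"dy":-2,"dz":-46,"ax":0,"ay":0,"az":0,"claw":6},{"dx":2,"dy":-8,"dz":-70,"ax":0,"ay":0,"az":0,"claw":6},{"dx":5,"dy":-18,"dz":-94,"ax":0,"ay":0,"az":0,"claw":6},{"dx":9,"dy":-32,"dz":-116,"ax":0,"ay":0,"az":0,"claw":6},{"dx":15,"dy":-50,"dz":-134,"ax":0,"ay":0,"az":0,"claw":6},{"dx":22,"dy":-70,"dz":-148,"ax":0,"ay":0,"az":0,"claw":6},{"dx":30,"dy":-94,"dz":-156,"ax":0,"ay":0,"az":0,"claw":6},{"dx":38,"dy":-118,"dz":-160,"ax":0,"ay":0,"az":0,"claw":6}]' 80
python3 -m pendant '[{"dx":8,"dy":-24,"dz":0,"ax":0,"ay":0,"az":0,"claw":6},{"dx":16,"dy":-48,"dz":0,"ax":0,"ay":0,"az":0,"claw":6},{"dx":24,"dy":-72,"dz":0,"ax":0,"ay":0,"az":0,"claw":6},{"dx":32,"dy":-96,"dz":0,"ax":0,"ay":0,"az":0,"claw":6},{"dx":40,"dy":-119,"dz":0,"ax":0,"ay":0,"az":0,"claw":6},{"dx":46,"dy":-138,"dz":0,"ax":0,"ay":0,"az":0,"claw":6},{"dx":51,"dy":-153,"dz":0,"ax":0,"ay":0,"az":0,"claw":6},{"dx":54,"dy":-163,"dz":0,"ax":0,"ay":0,"az":0,"claw":6},{"dx":56,"dy":-169,"dz":0,"ax":0,"ay":0,"az":0,"claw":6},{"dx":56,"dy":-171,"dz":0,"ax":0,"ay":0,"az":0,"claw":6}]' 80
python3 - <<'E'
from h import *
from math import pi
st()
f=grab('wrist','w12.png');f=grab('scene','s12.png');f=grab('top','t12.png')
go((.6565,-.0415,.218),(pi,0,0))
E
```

```text
clock: 13.5
position: [0.6001, -0.2115, 0.2608]
tool_rot: [3.141, -0.001, 0.0]
force: [-0.3, -1.1, -2.6]
grip_width: 0.0139
clock: 14.33
position: [0.6557, -0.0408, 0.2592]
tool_rot: [-3.142, 0.0, 0.001]
force: [-0.5, 0.1, -1.7]
grip_width: 0.014
t 14.33 pos [ 0.6557 -0.0408  0.2592] rot [-3.142e+00  0.000e+00  1.000e-03] F [-0.5  0.1 -1.7] w 0.014
d [ 1.1 -0.9 41.2] a [ 0.  0. -0.] len 41.0 rot 0.0
```

View pics/w12.png

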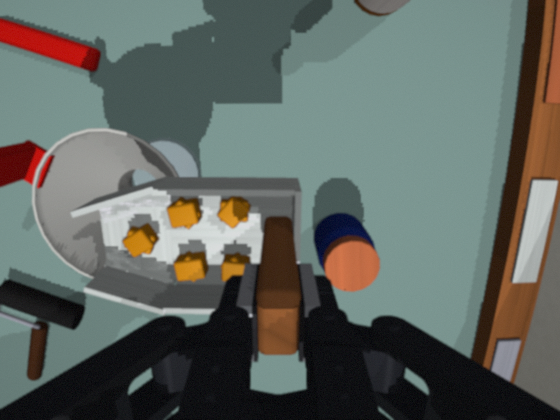

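View pics/s12.png

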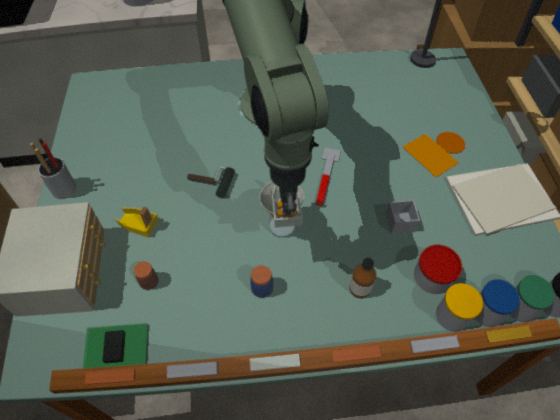

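View pics/t12.png

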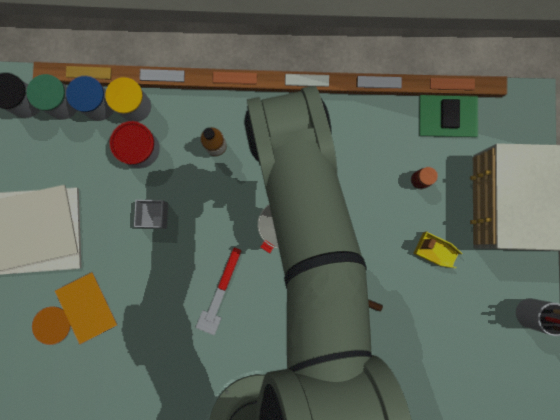

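```bash
python3 - <<'E'
from h import *
s=observe();print(s['qpos'].round(2))
f=grab('wrist');print(proj(f,s['position']+[-.0995,0,-.051]))
p=np.array([-99.5,0,51.])
for t in range(0,64,4):
    R=Ro.from_euler('y',t,degrees=True);print(t,(p-R.apply(p)).round(1))
E
```

```text
[ 0.27  0.58 -0.46  1.46  0.27  1.16 -0.24]
[105.88311794 238.93296129]
0 [0. 0. 0.]
4 [-3.8  0.  -6.8]
8 [ -8.1   0.  -13.4]
12 [-12.8   0.  -19.6]
16 [-17.9   0.  -25.5]
20 [-23.4   0.  -31. ]
24 [-29.3   0.  -36.1]
28 [-35.6   0.  -40.7]
32 [-42.1   0.  -45. ]
36 [-49.    0.  -48.7]
40 [-56.1   0.  -52. ]
44 [-63.4   0.  -54.8]
48 [-70.8   0.  -57.1]
52 [-78.4   0.  -58.8]
56 [-86.1   0.  -60. ]
60 [-93.9   0.  -60.7]
```

```bash
python3 - <<'E'
from h import *
import itertools
s=observe()
obs=[([1.17881135,0.52203419,-0.03633283,1.59999172,0.02122499,1.02108982,-0.11282982],[3.14149,.00113,-1.24903],[0.19752,-0.59262,0.23072]),(s['qpos'],s['tool_rot'],s['position'])]
best=[]
for sg in itertools.product([1,-1],repeat=4):
  for off in (0,np.pi):
    e=0;A=[];b=[]
    for q,rp,p in obs:
        Z=lambda a:Ro.from_euler('z',a);Y=lambda a:Ro.from_euler('y',a)
        R1=Z(sg[0]*q[0])*Y(q[1]);R2=R1*Z(sg[1]*q[2])*Y(q[3]);R3=R2*Z(sg[2]*q[4])*Y(q[5])*Z(sg[3]*q[6]+off)
        e+=(R3.inv()*Ro.from_euler('xyz',rp)).magnitude()
        z=np.array([0,0,1.]);A.append(np.stack([z,R1.apply(z),R2.apply(z),R3.apply(z)],1));b.append(p)
    A=np.vstack(A);b=np.hstack(b);x,res,_,_=np.linalg.lstsq(A,b,rcond=None)
    best.append((e,sg,off,x.round(4),np.abs(A@x-b).max()))
for t in sorted(best,key=lambda t:t[0])[:4]:print(t)
E
```

```text
(5.959540975892623e-06, (-1, -1, -1, -1), 3.141592653589793, array([-3.8757,  0.7489,  0.2882, -3.6157]), np.float64(0.050175655518890444))
(0.5839858452595882, (-1, -1, 1, -1), 3.141592653589793, array([-0.1284,  0.5236,  0.4189, -0.1281]), np.float64(0.04834041596584959))
(0.6710210865635963, (-1, 1, 1, 1), 3.141592653589793, array([-46.3295,   1.6018,  -0.2831, -45.081 ]), np.float64(0.05738593641567549))
(0.7033177504663665, (-1, -1, -1, 1), 3.141592653589793, array([-3.8757,  0.7489,  0.2882, -3.6157]), np.float64(0.050175655518888834))
```

```bash
cat >> h.py <<'E'
import json,os
def log():
    s=observe(); L=json.load(open('log.json')) if os.path.exists('log.json') else []
    L.append([list(map(float,s['qpos'])),list(map(float,s['tool_rot'])),list(map(float,s['position']))]); json.dump(L,open('log.json','w')); print('q',s['qpos'].round(2)); st()
E
python3 -c "from h import *;log()"
python3 -m pendant '[{"dx":0,"dy":0,"dz":6,"ax":0,"ay":0,"az":0,"claw":6},{"dx":0,"dy":0,"dz":15,"ax":0,"ay":0,"az":0,"claw":6},{"dx":0,"dy":0,"dz":25,"ax":0,"ay":0,"az":0,"claw":6},{"dx":0,"dy":0,"dz":33,"ax":0,"ay":0,"az":0,"claw":6},{"dx":0,"dy":0,"dz":38,"ax":0,"ay":0,"az":0,"claw":6},{"dx":0,"dy":0,"dz":38,"ax":0,"ay":0,"az":0,"claw":6}]' 80
python3 -c "from h import *;log()"
python3 -m pendant '[{"dx":-3.8,"dy":0,"dz":-6.8,"ax":0,"ay":4,"az":0,"claw":6},{"dx":-8.1,"dy":0,"dz":-13.4,"ax":0,"ay":8,"az":0,"claw":6},{"dx":-8.1,"dy":0,"dz":-13.4,"ax":0,"ay":8,"az":0,"claw":6},{"dx":-8.1,"dy":0,"dz":-13.4,"ax":0,"ay":8,"az":0,"claw":6}]' 80
python3 -c "from h import *;log()"
python3 -m pendant '[{"dx":-4.6,"dy":0,"dz":-6.3,"ax":0,"ay":4,"az":0,"claw":6},{"dx":-9.6,"dy":0,"dz":-12,"ax":0,"ay":8,"az":0,"claw":6},{"dx":-9.6,"dy":0,"dz":-12,"ax":0,"ay":8,"az":0,"claw":6},{"dx":-9.6,"dy":0,"dz":-12,"ax":0,"ay":8,"az":0,"claw":6}]' 80
python3 -c "from h import *;log()"
```

```text
q [ 0.27  0.58 -0.46  1.46  0.27  1.16 -0.24]
t 14.53 pos [ 0.6554 -0.0425  0.2593] rot [ 3.141e+00  0.000e+00 -1.000e-03] F [-0.  -0.1 -1.3] w 0.0139
clock: 15.03
position: [0.6549, -0.0414, 0.2196]
tool_rot: [-3.141, 0.002, 0.001]
force: [-0.6, 0.5, -2.0]
grip_width: 0.0144
q [ 0.26  0.62 -0.45  1.5   0.29  1.09 -0.26]
t 15.03 pos [ 0.6549 -0.0414  0.2196] rot [-3.141e+00  2.000e-03  1.000e-03] F [-0.6  0.5 -2. ] w 0.0144
clock: 15.37
position: [0.6472, -0.0415, 0.2356]
tool_rot: [3.141, -0.14, 0.001]
force: [-0.2, 0.4, -1.6]
grip_width: 0.0137
q [ 0.29  0.52 -0.47  1.64  0.31  0.91 -0.28]
t 15.37 pos [ 0.6472 -0.0415  0.2356] rot [ 3.141e+00 -1.400e-01  1.000e-03] F [-0.2  0.4 -1.6] w 0.0137
clock: 15.7
position: [0.6363, -0.0415, 0.2456]
tool_rot: [3.141, -0.278, 0.001]
force: [0.5, -0.4, -1.5]
grip_width: 0.0142
q [ 0.32  0.43 -0.47  1.79  0.33  0.71 -0.31]
t 15.7 pos [ 0.6363 -0.0415  0.2456] rot [ 3.141e+00 -2.780e-01  1.000e-03] F [ 0.5 -0.4 -1.5] w 0.0142
```

```bash
cat > kin.py <<'E'
from h import *
from scipy.optimize import least_squares
Z=lambda a:Ro.from_euler('z',a);Y=lambda a:Ro.from_euler('y',a)
def frames(q):
    Ra=Z(-q[0]);R1=Ra*Y(q[1]);R2a=R1*Z(-q[2]);R2=R2a*Y(q[3]);R3a=R2*Z(-q[4]);R3b=R3a*Y(q[5]);R3=R3b*Z(-q[6]+np.pi)
    return Ra,R1,R2a,R2,R3a,R3b,R3
def basis(q):
    Ra,R1,R2a,R2,R3a,R3b,R3=frames(q); z=np.array([0,0,1.]);x=np.array([1.,0,0])
    return np.stack([z,Ra.apply(x),R1.apply(z),R2a.apply(x),R2.apply(z),R2.apply(x),R3b.apply(x),R3.apply(z)],1)
def fit():
    L=json.load(open('log.json'));L.append([[1.17881135,0.52203419,-0.03633283,1.59999172,0.02122499,1.02108982,-0.11282982],[3.14149,.00113,-1.24903],[0.19752,-0.59262,0.23072]])
    A=np.vstack([basis(l[0]) for l in L]);b=np.hstack([l[2] for l in L])
    # weak ridge
    lam=1e-3;x=np.linalg.solve(A.T@A+lam**2*np.eye(A.shape[1]),A.T@b)
    return x,np.abs(A@x-b).max()
E
python3 -c "
from kin import *
x,e=fit();print(x.round(4),e)
L=json.load(open('log.json'))
A=np.vstack([basis(l[0]) for l in L]);print(np.linalg.svd(A)[1].round(4))"
```

```text
[ 0.2482  0.0879  0.5749 -0.0501  0.3615  0.0039  0.0153  0.3495] 0.04959803217767364
[3.9639 3.9054 0.9494 0.2664 0.2344 0.0855 0.027  0.0126]
```

```bash
cat >> kin.py <<'E'
def basis(q):
    Ra,R1,R2a,R2,R3a,R3b,R3=frames(q); z=np.array([0,0,1.]);x=np.array([1.,0,0]);y=np.array([0,1.,0])
    return np.stack([z,Ra.apply(x),Ra.apply(y),R1.apply(z),R2a.apply(x),R2.apply(y),R2.apply(z),R3a.apply(x),R3a.apply(y),R3.apply(z)],1)
E
python3 -c "
from kin import *
x,e=fit();print(x.round(4),e)
L=json.load(open('log.json'))
A=np.vstack([basis(l[0]) for l in L]);b=np.hstack([l[2] for l in L]);print((A@x-b).reshape(-1,3).round(4))"
```

```text
[ 3.196e-01  6.000e-04 -2.100e-02  5.285e-01  4.000e-04 -3.750e-02
  4.200e-01 -5.000e-04 -7.000e-04  3.267e-01] 2.5338933314356105e-05
[[-0. -0. -0.]
 [ 0.  0.  0.]
 [ 0.  0.  0.]
 [-0. -0. -0.]]
```

```bash
cat > sim.py <<'E'
from kin import *
X,_=fit()
lo=np.array([-2.91,-.3,-1.5,.17,-1.26,.16,-2.52]);hi=np.array([2.91,2.13,1.42,2.43,4.41,1.93,2.52])
def fk(q): return basis(q)@X, frames(q)[-1]
def step(q,P,T):
    for _ in range(12):
        p,R=fk(q);e=np.r_[P-p,(T*R.inv()).as_rotvec()]
        if np.abs(e).max()<1e-5:break
        J=np.zeros((6,7))
        for i in range(7):
            d=q.copy();d[i]+=1e-5;p2,R2=fk(d);J[:3,i]=(p2-p)/1e-5;J[3:,i]=(R2*R.inv()).as_rotvec()/1e-5
        q=np.clip(q+J.T@np.linalg.solve(J@J.T+1e-5*np.eye(6),e),lo+.01,hi-.01)
    return q,np.abs(e).max()
LIP=np.array([-.0995,0,.051])
D=Ro.from_euler('x',np.pi)
def pose(lip,psi,th):
    T=Ro.from_euler('z',psi,degrees=True)*Ro.from_euler('y',-th,degrees=True)*D
    return np.array(lip)-T.apply(LIP),T
def lipf(psi,off=.022,z=.168):
    c=np.array([.533,-.0415]);u=np.radians(psi);return np.r_[c+off*np.array([np.cos(u),np.sin(u)]),z]
E
cat > r.py <<'E'
from sim import *
q0=np.array(observe()['qpos'])
for psi in (0,-30,-45,-60,-75,-90,-105,30,45,60,75,90,110):
    q=q0.copy();bad=None;m=[]
    for t in np.linspace(0,1,6): q,e=step(q,*pose(lipf(0,z=.168+.05*t),0,16*(1-t)))
    n=max(2,int(abs(psi)/4))
    for t in np.linspace(0,1,n):
        q,e=step(q,*pose(lipf(psi*t,z=.218),psi*t,0)); m.append(e)
    qa=q.copy()
    for th in range(0,61,2):
        q,e=step(q,*pose(lipf(psi,z=.218-min(th,20)/20*.05),psi,th)); m.append(e)
        if e>2e-3 and bad is None: bad=th
    print(psi,'fail tilt',bad,'maxerr',np.round(max(m),4),qa.round(2),q.round(2))
E
python3 r.py
```

```text
0 fail tilt 38 maxerr 0.0764 [ 0.27  0.57 -0.47  1.45  0.27  1.18 -0.24] [ 0.91  0.39 -1.14  2.42  2.62  0.72 -2.51]
-30 fail tilt 56 maxerr 0.0819 [ 0.29  0.54 -0.34  1.48  0.19  1.15 -0.61] [-0.16  0.29 -0.34  2.42  1.87  0.95 -2.51]
-45 fail tilt 58 maxerr 0.0446 [ 0.3   0.51 -0.28  1.53  0.15  1.13 -0.8 ] [-0.48  0.35 -0.06  2.32  1.53  1.02 -2.51]
-60 fail tilt 60 maxerr 0.0141 [ 0.3   0.47 -0.22  1.59  0.11  1.1  -1.  ] [-0.56  0.43  0.02  2.17  1.26  1.14 -2.51]
-75 fail tilt None maxerr 0.0 [ 0.29  0.43 -0.17  1.66  0.08  1.07 -1.21] [-0.56  0.51  0.04  2.    1.04  1.28 -2.5 ]
-90 fail tilt None maxerr 0.0 [ 0.27  0.38 -0.11  1.73  0.05  1.04 -1.42] [-0.54  0.59  0.07  1.84  0.86  1.43 -2.5 ]
-105 fail tilt 60 maxerr 0.0026 [ 0.24  0.32 -0.06  1.81  0.02  1.01 -1.66] [-0.49  0.67  0.11  1.68  0.7   1.58 -2.51]
30 fail tilt 44 maxerr 0.2855 [ 0.26  0.57 -0.6   1.5   0.33  1.18  0.13] [ 1.43  0.66 -1.4   2.33  0.63  0.17  0.23]
45 fail tilt None maxerr 0.0 [ 0.28  0.55 -0.67  1.54  0.36  1.17  0.32] [ 1.43  0.9  -1.47  2.18 -0.02  0.19  1.13]
60 fail tilt None maxerr 0.0 [ 0.3   0.53 -0.75  1.61  0.38  1.16  0.51] [ 1.38  0.96 -1.43  2.02 -0.1   0.51  1.39]
75 fail tilt None maxerr 0.0 [ 0.34  0.5  -0.82  1.68  0.4   1.14  0.72] [ 1.28  0.98 -1.35  1.86 -0.13  0.82  1.56]
90 fail tilt None maxerr 0.0 [ 0.4   0.47 -0.91  1.75  0.41  1.12  0.94] [ 1.15  1.   -1.27  1.7  -0.12  1.11  1.68]
110 fail tilt None maxerr 0.0 [ 0.51  0.43 -1.02  1.85  0.41  1.09  1.26] [ 0.97  1.03 -1.19  1.49 -0.08  1.45  1.83]
```

```bash
cat > plan.py <<'E'
from sim import *
def rel(ref,tgts):
    P0,T0=ref
    for P,T in tgts:
        d=T0.inv().apply(P-P0)*1000;a=(T0.inv()*T).as_rotvec(degrees=True);print('dxyz',d.round(1),'a',a.round(1))
def cur():
    s=observe();return np.array(s['position']),Ro.from_euler('xyz',s['tool_rot'])
E
python3 - <<'E'
from plan import *
rel(cur(),[pose(lipf(0,z=.168+.05*t),0,16*(1-t)) for t in (.25,.5,.75,1)])
print()
rel(pose(lipf(0,z=.218),0,0),[pose(lipf(p,z=.218),p,0) for p in (3,8,13,18,23,28,33,36,38,38)])
E
```

```text
dxyz [ 6.8  0.  -3.8] a [ 0.  -3.9  0. ]
dxyz [13.   0.  -8.5] a [ 0.  -7.9  0. ]
dxyz [ 18.8   0.  -13.1] a [  0.  -11.9   0. ]
dxyz [ 24.    0.  -17.5] a [  0.  -15.9   0. ]

dxyz [-0.2 -6.4 -0. ] a [ 0.  0. -3.]
dxyz [ -1.2 -16.9  -0. ] a [ 0.  0. -8.]
dxyz [ -3.1 -27.3  -0. ] a [  0.   0. -13.]
dxyz [ -5.9 -37.5  -0. ] a [  0.   0. -18.]
dxyz [ -9.7 -47.5  -0. ] a [  0.   0. -23.]
dxyz [-14.2 -57.   -0. ] a [  0.   0. -28.]
dxyz [-19.6 -66.2  -0. ] a [  0.   0. -33.]
dxyz [-23.2 -71.4  -0. ] a [  0.   0. -36.]
dxyz [-25.8 -74.8  -0. ] a [  0.   0. -38.]
dxyz [-25.8 -74.8  -0. ] a [  0.   0. -38.]
```

```bash
python3 -m pendant '[{"dx":7,"dy":0,"dz":-4,"ax":0,"ay":-4,"az":0,"claw":6},{"dx":13,"dy":0,"dz":-8.5,"ax":0,"ay":-8,"az":0,"claw":6},{"dx":19,"dy":0,"dz":-13,"ax":0,"ay":-12,"az":0,"claw":6},{"dx":24,"dy":0,"dz":-17.5,"ax":0,"ay":-16,"az":0,"claw":6},{"dx":24,"dy":0,"dz":-17.5,"ax":0,"ay":-16,"az":0,"claw":6}]' 80
python3 -m pendant '[{"dx":0,"dy":-6,"dz":0,"ax":0,"ay":0,"az":-3,"claw":6},{"dx":-1,"dy":-17,"dz":0,"ax":0,"ay":0,"az":-8,"claw":6},{"dx":-3,"dy":-27,"dz":0,"ax":0,"ay":0,"az":-13,"claw":6},{"dx":-6,"dy":-37.5,"dz":0,"ax":0,"ay":0,"az":-18,"claw":6},{"dx":-10,"dy":-47.5,"dz":0,"ax":0,"ay":0,"az":-23,"claw":6},{"dx":-14,"dy":-57,"dz":0,"ax":0,"ay":0,"az":-28,"claw":6},{"dx":-20,"dy":-66,"dz":0,"ax":0,"ay":0,"az":-33,"claw":6},{"dx":-23,"dy":-71,"dz":0,"ax":0,"ay":0,"az":-36,"claw":6},{"dx":-26,"dy":-75,"dz":0,"ax":0,"ay":0,"az":-38,"claw":6},{"dx":-26,"dy":-75,"dz":0,"ax":0,"ay":0,"az":-38,"claw":6}]' 80
python3 - <<'E'
from plan import *
log()
rel(cur(),[pose(lipf(p,z=.218),p,0) for p in (41,46,51,56,61,66,71,74,76,76)])
E
```

```text
clock: 16.12
position: [0.6569, -0.0409, 0.2686]
tool_rot: [-3.14, 0.005, 0.001]
force: [1.5, 0.0, -2.0]
grip_width: 0.014
clock: 16.95
position: [0.6284, 0.0346, 0.2684]
tool_rot: [-3.141, 0.0, 0.666]
force: [-0.3, 0.1, -1.9]
grip_width: 0.0143
q [ 0.27  0.56 -0.64  1.52  0.35  1.18  0.23]
t 16.95 pos [0.6284 0.0346 0.2684] rot [-3.141  0.     0.666] F [-0.3  0.1 -1.9] w 0.0143
dxyz [-0.6 -5.1 -0.6] a [-0.1  0.  -2.8]
dxyz [ -1.6 -15.7  -0.6] a [-0.1  0.  -7.8]
dxyz [ -3.5 -26.1  -0.5] a [ -0.1   0.  -12.8]
dxyz [ -6.3 -36.3  -0.5] a [ -0.1  -0.  -17.8]
dxyz [-10.  -46.3  -0.5] a [ -0.1  -0.  -22.8]
dxyz [-14.5 -55.8  -0.5] a [ -0.1  -0.  -27.8]
dxyz [-19.9 -65.   -0.5] a [ -0.1  -0.  -32.8]
dxyz [-23.5 -70.2  -0.5] a [ -0.1  -0.  -35.8]
dxyz [-26.  -73.6  -0.5] a [ -0.1  -0.  -37.8]
dxyz [-26.  -73.6  -0.5] a [ -0.1  -0.  -37.8]
```

q matches my own kinematic simulation; continue.

```bash
python3 -m pendant '[{"dx":0,"dy":-5,"dz":0,"ax":0,"ay":0,"az":-3,"claw":6},{"dx":-2,"dy":-16,"dz":0,"ax":0,"ay":0,"az":-8,"claw":6},{"dx":-3.5,"dy":-26,"dz":0,"ax":0,"ay":0,"az":-13,"claw":6},{"dx":-6,"dy":-36,"dz":0,"ax":0,"ay":0,"az":-18,"claw":6},{"dx":-10,"dy":-46,"dz":0,"ax":0,"ay":0,"az":-23,"claw":6},{"dx":-14.5,"dy":-56,"dz":0,"ax":0,"ay":0,"az":-28,"claw":6},{"dx":-20,"dy":-65,"dz":0,"ax":0,"ay":0,"az":-33,"claw":6},{"dx":-23.5,"dy":-70,"dz":0,"ax":0,"ay":0,"az":-36,"claw":6},{"dx":-26,"dy":-73.5,"dz":0,"ax":0,"ay":0,"az":-38,"claw":6},{"dx":-26,"dy":-73.5,"dz":0,"ax":0,"ay":0,"az":-38,"claw":6}]' 80
python3 - <<'E'
from plan import *
log();grab('wrist','w13.png');f=grab('scene','s13.png')
cv2.imwrite('pics/s13c.png',cv2.resize(f['image'][120:260,200:360],None,fx=5,fy=4))
q=np.array(observe()['qpos'])
rel(cur(),[pose(lipf(76,z=.218-.05*min(1,th/18)),76,th) for th in (3,6,9,12,15,18,20,20)])
E
```

```text
clock: 17.78
position: [0.5626, 0.0753, 0.2687]
tool_rot: [-3.141, 0.0, 1.327]
force: [-0.1, 0.3, -2.0]
grip_width: 0.0141
q [ 0.35  0.5  -0.83  1.68  0.4   1.14  0.73]
t 17.78 pos [0.5626 0.0753 0.2687] rot [-3.141  0.     1.327] F [-0.1  0.3 -2. ] w 0.0141
dxyz [-1.7 -1.1  2.8] a [ 0.   3.  -0.1]
dxyz [-4.8 -1.1  6.2] a [ 0.   6.  -0.1]
dxyz [-8.1 -1.1  9.7] a [ 0.   9.  -0.1]
dxyz [-11.7  -1.1  13.4] a [ 0.  12.  -0.1]
dxyz [-15.5  -1.1  17.3] a [ 0.  15.  -0.1]
dxyz [-19.5  -1.1  21.4] a [ 0.  18.  -0.1]
dxyz [-22.3  -1.1  18.7] a [ 0.  20.  -0.1]
dxyz [-22.3  -1.1  18.7] a [ 0.  20.  -0.1]
```

View pics/w13.png

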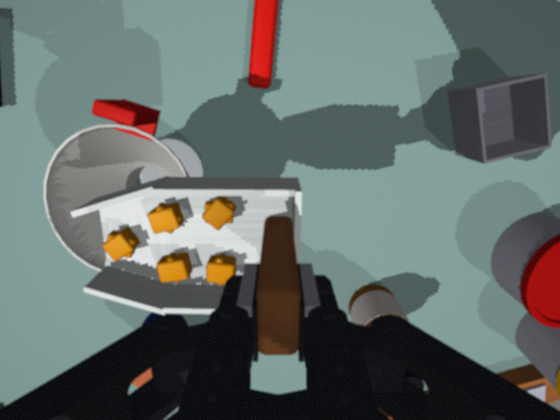

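View pics/s13c.png

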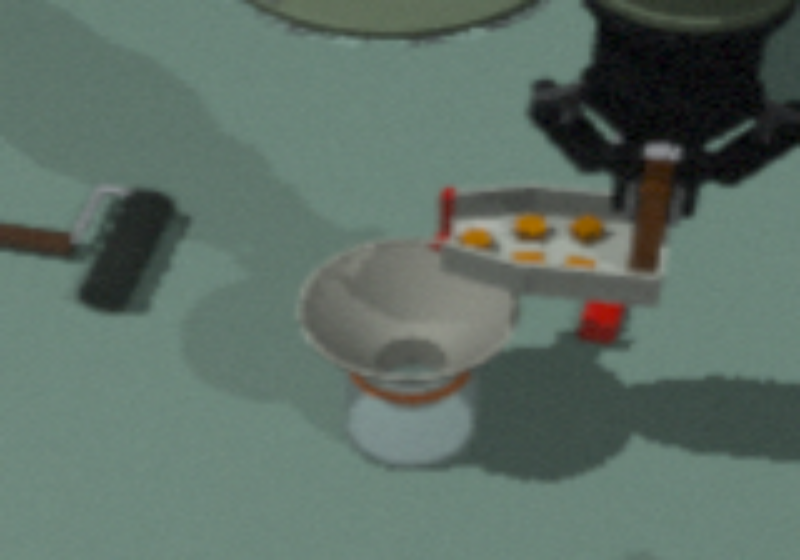

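```bash
python3 -m pendant '[{"dx":-2,"dy":-0.5,"dz":3,"ax":0,"ay":3,"az":0,"claw":6},{"dx":-5,"dy":-1,"dz":6,"ax":0,"ay":6,"az":0,"claw":6},{"dx":-8,"dy":-1,"dz":10,"ax":0,"ay":9,"az":0,"claw":6},{"dx":-12,"dy":-1,"dz":13.5,"ax":0,"ay":12,"az":0,"claw":6},{"dx":-15.5,"dy":-1,"dz":17,"ax":0,"ay":15,"az":0,"claw":6},{"dx":-19.5,"dy":-1,"dz":21,"ax":0,"ay":18,"az":0,"claw":6},{"dx":-22,"dy":-1,"dz":19,"ax":0,"ay":20,"az":0,"claw":6},{"dx":-22,"dy":-1,"dz":19,"ax":0,"ay":20,"az":0,"claw":6}]' 80
python3 - <<'E'
from plan import *
log();f=grab('scene')
cv2.imwrite('pics/s14c.png',cv2.resize(f['image'][120:260,200:360],None,fx=5,fy=4))
s=observe();T=Ro.from_euler('xyz',s['tool_rot']);print('lip',s['position']+T.apply(LIP))
rel(cur(),[pose(lipf(76,z=.168),76,th) for th in (22,24,26,28,30,32,34,36,38,40)])
E
```

```text
clock: 18.55
position: [0.5568, 0.0518, 0.2489]
tool_rot: [-3.139, -0.35, 1.321]
force: [0.4, -0.3, -1.3]
grip_width: 0.0142
q [ 0.71  0.54 -0.99  1.81  0.17  0.87  1.04]
t 18.55 pos [0.5568 0.0518 0.2489] rot [-3.139 -0.35   1.321] F [ 0.4 -0.3 -1.3] w 0.0142
lip [ 0.53809609 -0.0208439   0.16736091]
dxyz [-1.  -0.3 -3.8] a [ 0.   2.  -0.2]
dxyz [-2.9 -0.3 -7.2] a [ 0.   4.  -0.2]
dxyz [ -5.   -0.3 -10.5] a [ 0.   6.  -0.2]
dxyz [ -7.2  -0.3 -13.7] a [ 0.   8.  -0.2]
dxyz [ -9.5  -0.3 -16.9] a [ 0.  10.  -0.2]
dxyz [-11.9  -0.3 -19.9] a [ 0.  12.  -0.2]
dxyz [-14.4  -0.3 -22.9] a [ 0.  14.  -0.2]
dxyz [-17.   -0.3 -25.8] a [ 0.  16.  -0.2]
dxyz [-19.7  -0.3 -28.6] a [ 0.  18.  -0.2]
dxyz [-22.6  -0.2 -31.3] a [ 0.  20.  -0.2]
```

View pics/s14c.png

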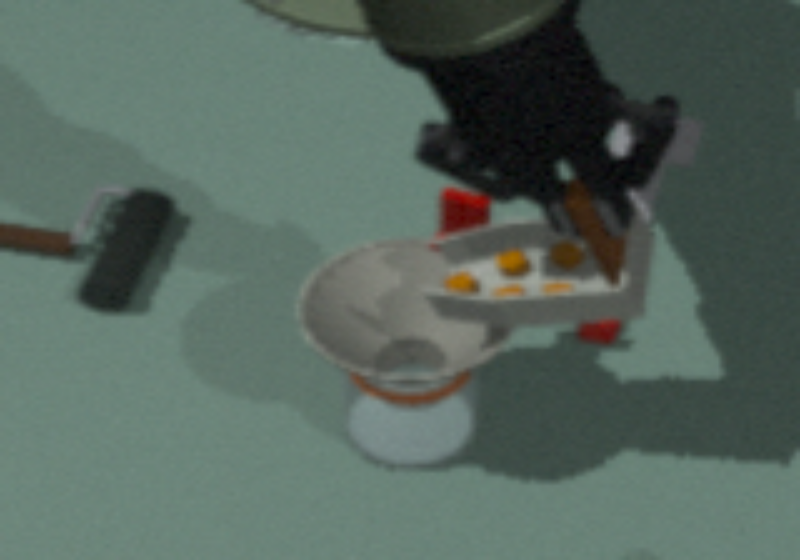

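```bash
python3 -m pendant '[{"dx":-1,"dy":0,"dz":-4,"ax":0,"ay":2,"az":0,"claw":6},{"dx":-3,"dy":0,"dz":-7,"ax":0,"ay":4,"az":0,"claw":6},{"dx":-5,"dy":0,"dz":-10.5,"ax":0,"ay":6,"az":0,"claw":6},{"dx":-7,"dy":0,"dz":-13.5,"ax":0,"ay":8,"az":0,"claw":6},{"dx":-9.5,"dy":0,"dz":-17,"ax":0,"ay":10,"az":0,"claw":6},{"dx":-12,"dy":0,"dz":-20,"ax":0,"ay":12,"az":0,"claw":6},{"dx":-14.5,"dy":0,"dz":-23,"ax":0,"ay":14,"az":0,"claw":6},{"dx":-14.5,"dy":0,"dz":-23,"ax":0,"ay":14,"az":0,"claw":6}]' 80
python3 - <<'E'
from plan import *
log();f=grab('scene')
cv2.imwrite('pics/s15c.png',cv2.resize(f['image'][120:260,200:360],None,fx=5,fy=4))
s=observe();T=Ro.from_euler('xyz',s['tool_rot']);print('lip',s['position']+T.apply(LIP))
rel(cur(),[pose(lipf(76,z=.168),76,th) for th in (36,38,40,42,44,46,48,50,52,54)])
E
```

```text
clock: 19.27
position: [0.5516, 0.0325, 0.2658]
tool_rot: [-3.14, -0.594, 1.324]
force: [0.8, -1.4, -2.5]
grip_width: 0.0142
q [ 0.97  0.64 -1.16  1.84  0.02  0.82  1.27]
t 19.27 pos [0.5516 0.0325 0.2658] rot [-3.14  -0.594  1.324] F [ 0.8 -1.4 -2.5] w 0.0142
lip [ 0.53834417 -0.01921829  0.16814054]
dxyz [-2.7  0.  -3.9] a [-0.   2.  -0.1]
dxyz [-4.7  0.  -7.3] a [-0.   4.  -0.1]
dxyz [ -6.8   0.  -10.6] a [-0.   6.  -0.1]
dxyz [ -9.    0.  -13.8] a [-0.   8.  -0.1]
dxyz [-11.3   0.  -17. ] a [-0.  10.  -0.1]
dxyz [-13.7   0.  -20. ] a [-0.  12.  -0.1]
dxyz [-16.2   0.  -23. ] a [-0.  14.  -0.1]
dxyz [-18.8   0.  -25.9] a [-0.  16.  -0.1]
dxyz [-21.5   0.1 -28.7] a [-0.  18.  -0.1]
dxyz [-24.3   0.1 -31.4] a [-0.  20.  -0.1]
```

View pics/s15c.png

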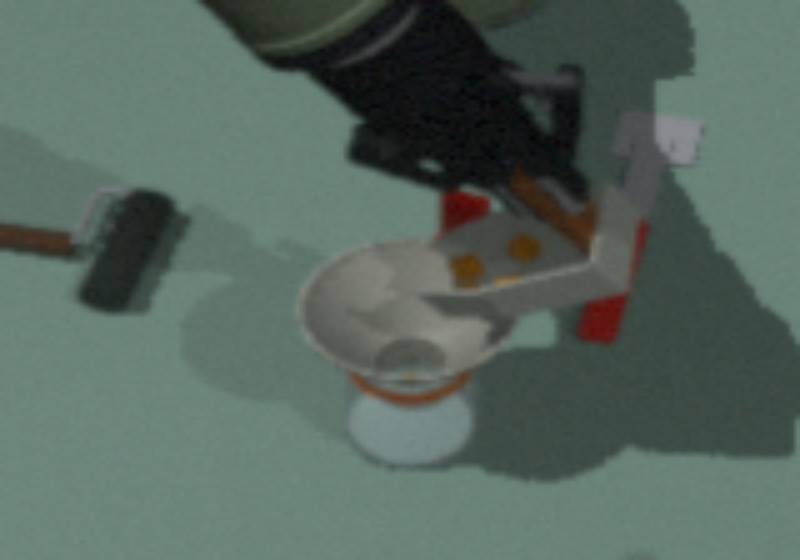

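```bash
python3 -m pendant '[{"dx":-2.5,"dy":0,"dz":-4,"ax":0,"ay":2,"az":0,"claw":6},{"dx":-4.5,"dy":0,"dz":-7,"ax":0,"ay":4,"az":0,"claw":6},{"dx":-4.5,"dy":0,"dz":-7,"ax":0,"ay":4,"az":0,"claw":6},{"dx":-7,"dy":0,"dz":-10.5,"ax":0,"ay":6,"az":0,"claw":6},{"dx":-9,"dy":0,"dz":-14,"ax":0,"ay":8,"az":0,"claw":6},{"dx":-11,"dy":0,"dz":-17,"ax":0,"ay":10,"az":0,"claw":6},{"dx":-14,"dy":0,"dz":-20,"ax":0,"ay":12,"az":0,"claw":6},{"dx":-16,"dy":0,"dz":-23,"ax":0,"ay":14,"az":0,"claw":6},{"dx":-19,"dy":0,"dz":-26,"ax":0,"ay":16,"az":0,"claw":6},{"dx":-21.5,"dy":0,"dz":-28.5,"ax":0,"ay":18,"az":0,"claw":6}]' 80
python3 - <<'E'
from plan import *
log();f=grab('scene')
cv2.imwrite('pics/s16c.png',cv2.resize(f['image'][120:260,200:360],None,fx=5,fy=4))
s=observe();T=Ro.from_euler('xyz',s['tool_rot']);print('lip',s['position']+T.apply(LIP))
rel(cur(),[pose(lipf(76,z=.168),76,th) for th in (54,56,58,59)])
E
```

```text
clock: 20.15
position: [0.5434, 0.0016, 0.2779]
tool_rot: [-3.141, -0.906, 1.328]
force: [0.0, 0.1, -2.6]
grip_width: 0.0141
q [ 1.2   0.86 -1.31  1.85 -0.1   0.82  1.49]
t 20.15 pos [0.5434 0.0016 0.2779] rot [-3.141 -0.906  1.328] F [ 0.   0.1 -2.6] w 0.0141
lip [ 0.53796084 -0.02008713  0.16706052]
dxyz [-1.   0.1 -3.9] a [-0.1  1.9 -0.1]
dxyz [-3.   0.1 -7.2] a [-0.1  3.9 -0.1]
dxyz [ -5.    0.1 -10.5] a [-0.1  5.9 -0.1]
dxyz [ -6.1   0.1 -12.2] a [-0.1  6.9 -0.1]
```

View pics/s16c.png

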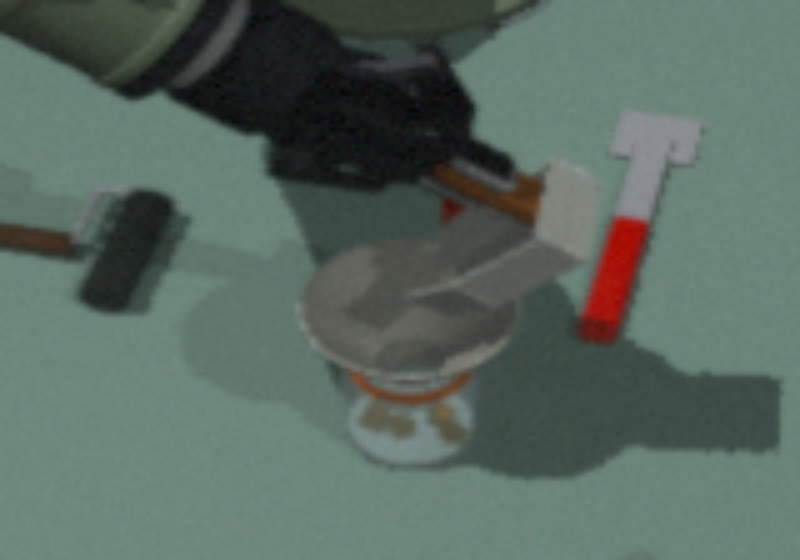

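```bash
python3 -m pendant '[{"dx":-1,"dy":0,"dz":-4,"ax":0,"ay":2,"az":0,"claw":6},{"dx":-3,"dy":0,"dz":-7,"ax":0,"ay":4,"az":0,"claw":6},{"dx":-5,"dy":0,"dz":-10.5,"ax":0,"ay":6,"az":0,"claw":6},{"dx":-5,"dy":0,"dz":-10.5,"ax":0,"ay":6,"az":0,"claw":6},{"dx":-5,"dy":0,"dz":-10.5,"ax":0,"ay":6,"az":0,"claw":6}]' 80
python3 - <<'E'
from plan import *
log();f=grab('scene')
cv2.imwrite('pics/s17c.png',cv2.resize(f['image'][160:250,240:330],None,fx=6,fy=6,interpolation=cv2.INTER_CUBIC))
grab('wrist','w17.png')
E
```

```text
clock: 20.62
position: [0.5406, -0.0095, 0.2802]
tool_rot: [-3.14, -1.01, 1.326]
force: [0.0, 1.0, -1.2]
grip_width: 0.0138
q [ 1.25  0.95 -1.34  1.85 -0.12  0.84  1.55]
t 20.62 pos [ 0.5406 -0.0095  0.2802] rot [-3.14  -1.01   1.326] F [ 0.   1.  -1.2] w 0.0138
```

View pics/s17c.png

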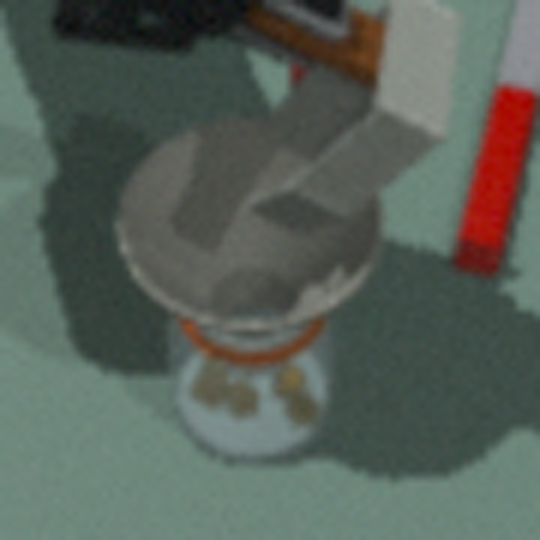

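View pics/w17.png

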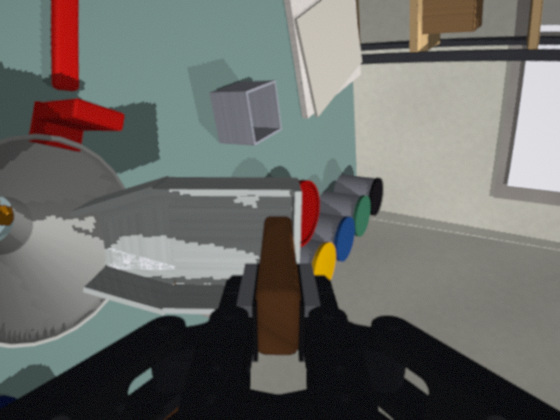

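```bash
python3 - <<'E'
from plan import *
im=cv2.imread('pics/top0.png');f=grab('top');f2=dict(f)
for n,p,z in (('knife tip',(240,249),0.01),('knife blade',(200,332),0),('knife bl2',(219,325),0),('bottle top',(208,132),.15),('bottle base',(220,152),.0),('tin',(148,214),.06)): print(n,onz(f,p,z).round(3))
print()
rel(cur(),[pose(lipf(76,off=.022+o,z=z),76,th) for th,z,o in ((54,.170,0),(48,.173,0),(42,.178,0),(36,.184,0),(30,.19,.005),(24,.197,.015),(18,.204,.03),(12,.212,.045),(6,.22,.065),(0,.225,.085))])
print()
R76=Ro.from_euler('z',76,degrees=True)*D
rel(pose(lipf(76,off=.107,z=.225),76,0),[(np.array([.565,.185,.15]),R76),(np.array([.565,.185,.06]),R76)])
E
```

```text
knife tip [0.469 0.07  0.01 ]
knife blade [0.242 0.171 0.   ]
knife bl2 [0.262 0.12  0.   ]
bottle top [0.757 0.149 0.15 ]
bottle base [0.738 0.137 0.   ]
tin [0.554 0.312 0.06 ]

dxyz [3.  0.5 5.3] a [-0.1 -3.9  0.1]
dxyz [ 9.6  0.6 14.7] a [-0.1 -9.9  0.1]
dxyz [16.7  0.6 23.4] a [ -0.1 -15.9   0.1]
dxyz [23.5  0.6 31.8] a [ -0.1 -21.9   0.1]
dxyz [31.7  0.6 44.5] a [ -0.1 -27.9   0.1]
dxyz [42.1  0.7 60.9] a [ -0.1 -33.9   0.1]
dxyz [54.1  0.7 81.5] a [ -0.1 -39.9   0.1]
dxyz [ 65.7   0.8 101.2] a [ -0.  -45.9   0.1]
dxyz [ 78.7   0.8 124.7] a [ -0.  -51.9   0.1]
dxyz [ 88.2   0.9 149.4] a [ -0.  -57.9   0.1]

dxyz [ 21.  -23.7 126. ] a [0. 0. 0.]
dxyz [ 21.  -23.7 216. ] a [0. 0. 0.]
```

```bash
python3 -m pendant '[{"dx":3,"dy":0.5,"dz":5.5,"ax":0,"ay":-4,"az":0,"claw":6},{"dx":9.5,"dy":0.5,"dz":14.5,"ax":0,"ay":-10,"az":0,"claw":6},{"dx":16.5,"dy":0.5,"dz":23.5,"ax":0,"ay":-16,"az":0,"claw":6},{"dx":23.5,"dy":0.5,"dz":32,"ax":0,"ay":-22,"az":0,"claw":6},{"dx":32,"dy":0.5,"dz":44.5,"ax":0,"ay":-28,"az":0,"claw":6},{"dx":42,"dy":0.5,"dz":61,"ax":0,"ay":-34,"az":0,"claw":6},{"dx":54,"dy":0.5,"dz":81.5,"ax":0,"ay":-40,"az":0,"claw":6},{"dx":65.5,"dy":1,"dz":101,"ax":0,"ay":-46,"az":0,"claw":6},{"dx":78.5,"dy":1,"dz":125,"ax":0,"ay":-52,"az":0,"claw":6},{"dx":88,"dy":1,"dz":149.5,"ax":0,"ay":-58,"az":0,"claw":6}]' 80
python3 -m pendant '[{"dx":0,"dy":0,"dz":0,"ax":0,"ay":0,"az":0,"claw":6},{"dx":0,"dy":0,"dz":0,"ax":0,"ay":0,"az":0,"claw":6},{"dx":0,"dy":0,"dz":0,"ax":0,"ay":0,"az":0,"claw":6}]' 80
python3 - <<'E'
from plan import *
log()
f=grab('scene','s18.png');grab('wrist','w18.png')
cv2.imwrite('pics/s18c.png',cv2.resize(f['image'][160:250,240:330],None,fx=6,fy=6,interpolation=cv2.INTER_CUBIC))
R76=Ro.from_euler('z',76,degrees=True)*D
rel(cur(),[(np.array([.58,.185,.15]),R76),(np.array([.58,.185,.06]),R76)])
E
```

```text
clock: 21.6
position: [0.5779, 0.137, 0.2794]
tool_rot: [-3.135, -0.149, 1.33]
force: [0.2, -0.2, -1.6]
grip_width: 0.0141
clock: 21.85
position: [0.5773, 0.1362, 0.2781]
tool_rot: [-3.131, -0.152, 1.331]
force: [-0.2, -0.2, -2.4]
grip_width: 0.014
q [ 0.35  0.52 -0.88  1.65  0.31  1.07  0.75]
t 21.85 pos [0.5773 0.1362 0.2781] rot [-3.131 -0.152  1.331] F [-0.2 -0.2 -2.4] w 0.014
dxyz [ 29.9  -8.5 134. ] a [-0.6 -8.7  0.1]
dxyz [ 16.3  -7.5 222.9] a [-0.6 -8.7  0.1]
```

View pics/s18.png

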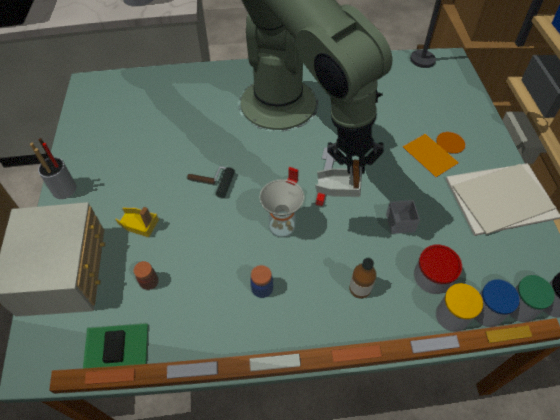

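View pics/s18c.png

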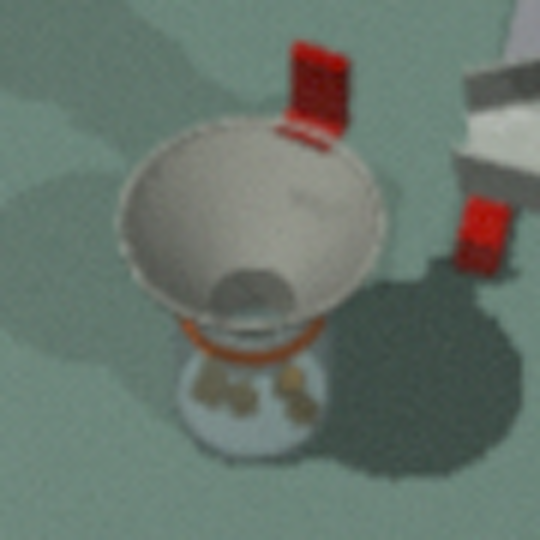

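View pics/w18.png

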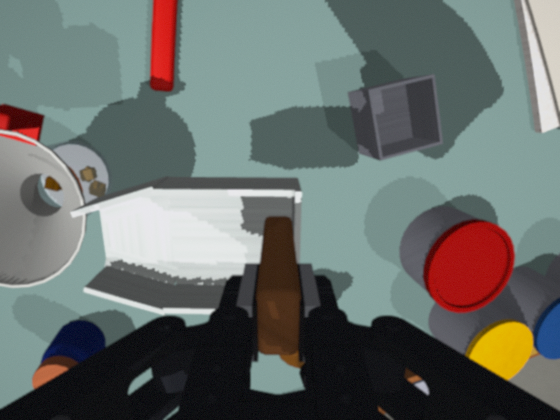

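```bash
python3 -m pendant '[{"dx":4,"dy":-1,"dz":10,"ax":0,"ay":-2,"az":0,"claw":6},{"dx":9,"dy":-3,"dz":32,"ax":0,"ay":-5,"az":0,"claw":6},{"dx":16,"dy":-5,"dz":60,"ax":-0.6,"ay":-8.7,"az":0,"claw":6},{"dx":22,"dy":-7,"dz":90,"ax":-0.6,"ay":-8.7,"az":0,"claw":6},{"dx":27,"dy":-8.5,"dz":115,"ax":-0.6,"ay":-8.7,"az":0,"claw":6},{"dx":30,"dy":-8.5,"dz":132,"ax":-0.6,"ay":-8.7,"az":0,"claw":6},{"dx":30,"dy":-8.5,"dz":134,"ax":-0.6,"ay":-8.7,"az":0,"claw":6},{"dx":30,"dy":-8.5,"dz":134,"ax":-0.6,"ay":-8.7,"az":0,"claw":6}]' 80
python3 - <<'E'
from plan import *
log()
R76=Ro.from_euler('z',76,degrees=True)*D
rel(cur(),[(np.array([.58,.185,.06]),R76)])
E
```

```text
clock: 22.62
position: [0.58, 0.1852, 0.1497]
tool_rot: [-3.14, -0.0, 1.329]
force: [-0.7, -0.3, -0.8]
grip_width: 0.0139
q [ 0.08  0.69 -0.73  1.69  0.53  0.97  0.48]
t 22.62 pos [0.58   0.1852 0.1497] rot [-3.14  -0.     1.329] F [-0.7 -0.3 -0.8] w 0.0139
dxyz [-0.2  0.2 89.7] a [-0.1 -0.   0.1]
```

```bash
python3 -m pendant '[{"dx":0,"dy":0,"dz":10,"ax":0,"ay":0,"az":0,"claw":6},{"dx":0,"dy":0,"dz":30,"ax":0,"ay":0,"az":0,"claw":6},{"dx":0,"dy":0,"dz":52,"ax":0,"ay":0,"az":0,"claw":6},{"dx":0,"dy":0,"dz":72,"ax":0,"ay":0,"az":0,"claw":6},{"dx":0,"dy":0,"dz":84,"ax":0,"ay":0,"az":0,"claw":6},{"dx":0,"dy":0,"dz":90,"ax":0,"ay":0,"az":0,"claw":6},{"dx":0,"dy":0,"dz":92,"ax":0,"ay":0,"az":0,"claw":6},{"dx":0,"dy":0,"dz":92,"ax":0,"ay":0,"az":0,"claw":6}]' 80
python3 -m pendant '[{"dx":0,"dy":0,"dz":1,"ax":0,"ay":0,"az":0,"claw":6},{"dx":0,"dy":0,"dz":2,"ax":0,"ay":0,"az":0,"claw":6},{"dx":0,"dy":0,"dz":2,"ax":0,"ay":0,"az":0,"claw":6}]' 80
```

```text
clock: 23.28
position: [0.5802, 0.1863, 0.0584]
tool_rot: [-3.141, -0.001, 1.33]
force: [0.7, -0.1, -0.1]
grip_width: 0.014
clock: 23.53
position: [0.5801, 0.1864, 0.0564]
tool_rot: [3.142, -0.001, 1.33]
force: [0.0, -0.6, -1.2]
grip_width: 0.0141
```

```bash
python3 -m pendant '[{"dx":0,"dy":0,"dz":1,"ax":0,"ay":0,"az":0,"claw":6},{"dx":0,"dy":0,"dz":1,"ax":0,"ay":0,"az":0,"claw":6}]' 80
```

```text
clock: 23.7
position: [0.5799, 0.1864, 0.055]
tool_rot: [-3.141, -0.001, 1.33]
force: [-0.3, 0.8, -1.2]
grip_width: 0.0139
```

```bash
python3 -m pendant '[{"dx":0,"dy":0,"dz":1,"ax":0,"ay":0,"az":0,"claw":6},{"dx":0,"dy":0,"dz":1.5,"ax":0,"ay":0,"az":0,"claw":6},{"dx":0,"dy":0,"dz":1.5,"ax":0,"ay":0,"az":0,"claw":6}]' 80; python3 -c "
from h import *
grab('wrist','w19.png')"
```

```text
clock: 23.95
position: [0.58, 0.1866, 0.0543]
tool_rot: [3.142, -0.001, 1.33]
force: [-4.4, -1.4, 13.8]
grip_width: 0.014
```

View pics/w19.png

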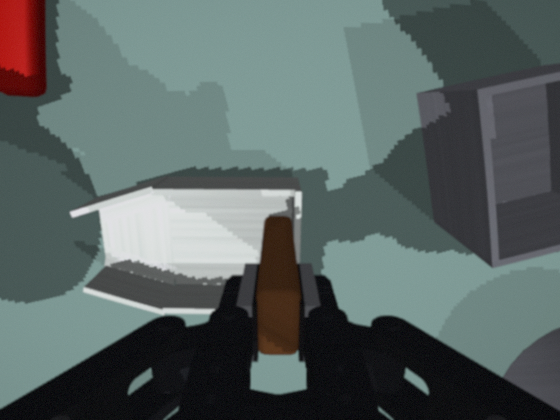

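```bash
python3 -m pendant '[{"dx":0,"dy":0,"dz":-1,"ax":0,"ay":0,"az":0,"claw":6},{"dx":0,"dy":0,"dz":-1,"ax":0,"ay":0,"az":0,"claw":18},{"dx":0,"dy":0,"dz":-1,"ax":0,"ay":0,"az":0,"claw":28},{"dx":0,"dy":0,"dz":-1,"ax":0,"ay":0,"az":0,"claw":36},{"dx":0,"dy":0,"dz":-3,"ax":0,"ay":0,"az":0,"claw":36},{"dx":0,"dy":0,"dz":-15,"ax":0,"ay":0,"az":0,"claw":36},{"dx":0,"dy":0,"dz":-40,"ax":0,"ay":0,"az":0,"claw":36},{"dx":0,"dy":0,"dz":-70,"ax":0,"ay":0,"az":0,"claw":36},{"dx":0,"dy":0,"dz":-105,"ax":0,"ay":0,"az":0,"claw":36},{"dx":0,"dy":0,"dz":-140,"ax":0,"ay":0,"az":0,"claw":36}]' 40
python3 -m pendant '[{"dx":0,"dy":0,"dz":-30,"ax":0,"ay":0,"az":0,"claw":36},{"dx":0,"dy":0,"dz":-50,"ax":0,"ay":0,"az":0,"claw":36},{"dx":0,"dy":0,"dz":-60,"ax":0,"ay":0,"az":0,"claw":36},{"dx":0,"dy":0,"dz":-60,"ax":0,"ay":0,"az":0,"claw":36}]' 40
python3 - <<'E'
from h import *
st();grab('wrist','w20.png');f=grab('scene','s20.png');grab('top','t20.png')
cv2.imwrite('pics/s20c.png',cv2.resize(f['image'][150:250,240:390],None,fx=5,fy=5,interpolation=cv2.INTER_CUBIC))
E
```

```text
clock: 24.83
position: [0.5794, 0.1864, 0.1956]
tool_rot: [-3.14, -0.001, 1.331]
force: [0.3, -0.1, 0.9]
grip_width: 0.0358
clock: 25.17
position: [0.5804, 0.1866, 0.256]
tool_rot: [3.139, -0.002, 1.33]
force: [-0.0, 0.0, 0.1]
grip_width: 0.036
t 25.17 pos [0.5804 0.1866 0.256 ] rot [ 3.139e+00 -2.000e-03  1.330e+00] F [-0.   0.   0.1] w 0.036
```

View pics/w20.png

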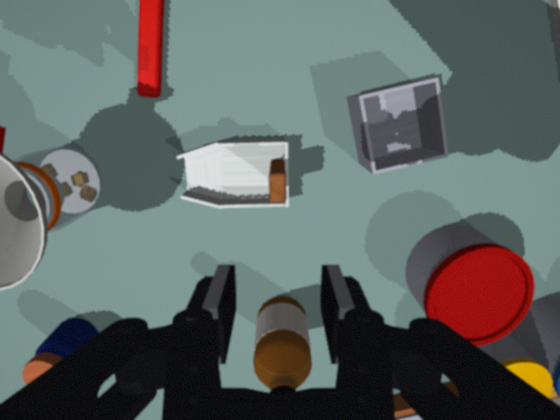

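View pics/s20c.png

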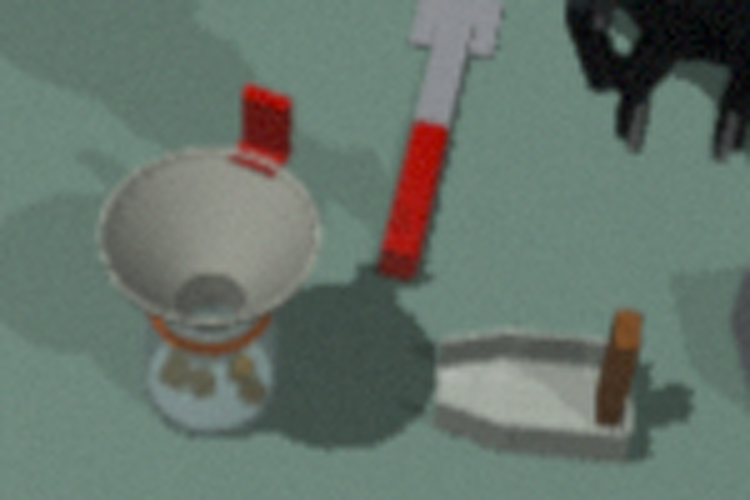

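View pics/t20.png

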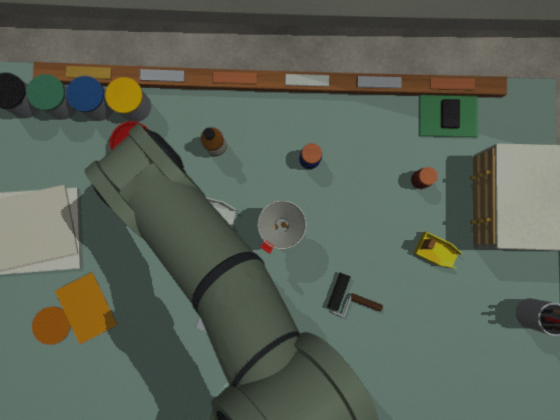

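```bash
python3 - <<'E'
import cv2
f=cv2.imread('pics/w20.png');t=cv2.imread('pics/t20.png');s=cv2.imread('pics/s20.png')
a=cv2.resize(f[135:225,10:110],(400,360),interpolation=cv2.INTER_CUBIC)
b=cv2.resize(t[205:247,260:307],(400,360),interpolation=cv2.INTER_CUBIC)
cv2.imwrite('pics/c20.png',cv2.hconcat([a,b]))
E
```

```text
(no output)
```

View pics/c20.png

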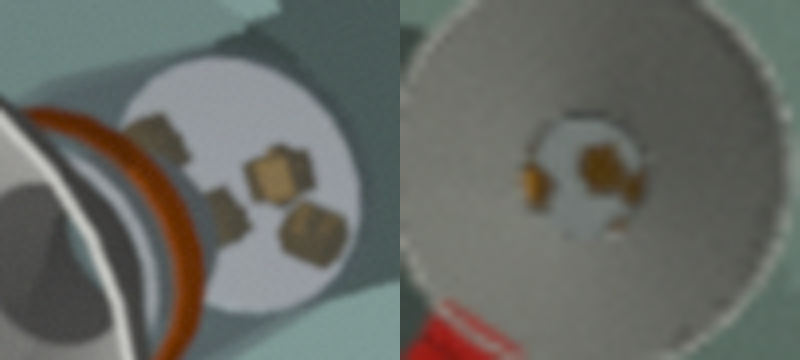

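```bash
python3 -m pendant '[{"dx":0,"dy":-15,"dz":0,"ax":0,"ay":0,"az":0,"claw":36},{"dx":-5,"dy":-40,"dz":0,"ax":0,"ay":0,"az":0,"claw":36},{"dx":-10,"dy":-70,"dz":0,"ax":0,"ay":0,"az":0,"claw":36},{"dx":-15,"dy":-100,"dz":0,"ax":0,"ay":0,"az":0,"claw":36},{"dx":-20,"dy":-120,"dz":0,"ax":0,"ay":0,"az":0,"claw":36},{"dx":-20,"dy":-120,"dz":0,"ax":0,"ay":0,"az":0,"claw":36}]' 40
python3 - <<'E'
from h import *
st();f=grab('wrist','w21.png')
f=grab('scene','s21.png')
E
```

```text
clock: 25.82
position: [0.4548, 0.1953, 0.2526]
tool_rot: [-3.139, 0.002, 1.333]
force: [-0.3, -0.5, -0.0]
grip_width: 0.0362
t 25.82 pos [0.4548 0.1953 0.2526] rot [-3.139e+00  2.000e-03  1.333e+00] F [-0.3 -0.5 -0. ] w 0.0362
```

View pics/w21.png

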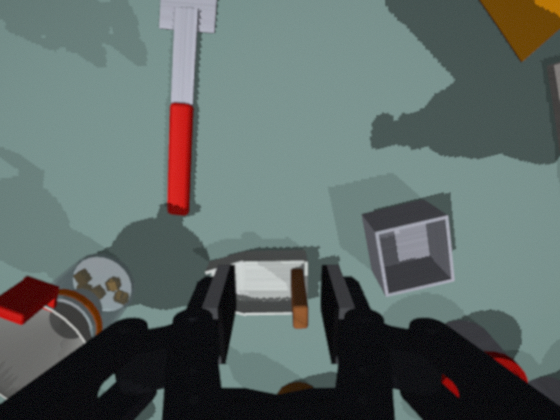

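View pics/s21.png

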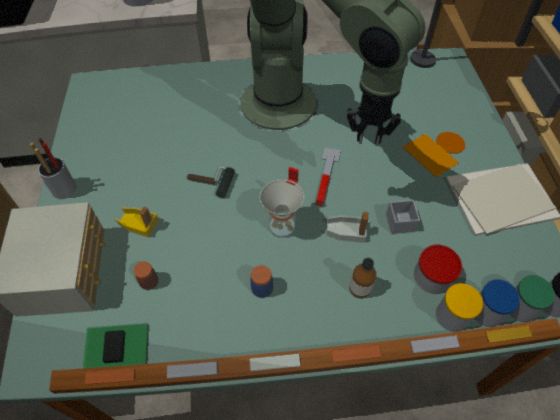

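```bash
python3 - <<'E'
import cv2,numpy as np
f=cv2.imread('pics/w21.png');s=cv2.imread('pics/s21.png');s0=cv2.imread('pics/scene0.png')
a=cv2.resize(f[250:320,60:140],(400,350),interpolation=cv2.INTER_CUBIC)
b=cv2.resize(s[202:244,258:306],(400,350),interpolation=cv2.INTER_CUBIC)
cv2.imwrite('pics/c21.png',cv2.hconcat([a,b]))
for n,(x,y,w,h) in dict(bottle=(345,255,35,45),pig=(248,262,28,38),roller=(184,165,52,35)).items():
    print(n,cv2.absdiff(s[y:y+h,x:x+w],s0[y:y+h,x:x+w]).mean().round(2))
E
```

```text
bottle 3.62
pig 3.69
roller 4.26
```

View pics/c21.png

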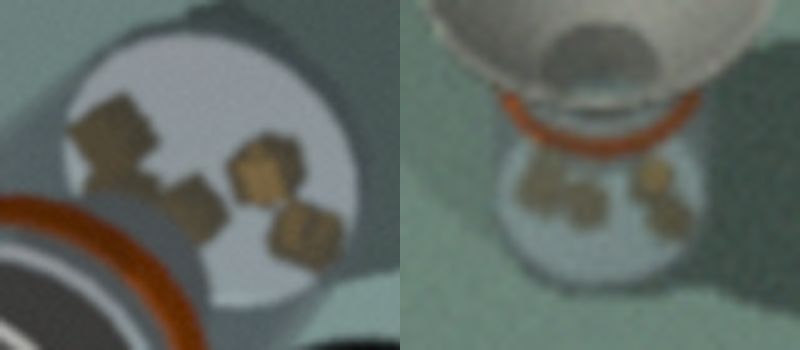

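Five lumps can be counted in the jar (three at the left, two at the right). The pan is flat and empty, the funnel is seated, and the bystanders have not moved, so I'm handing in.

```bash
python3 -c "
from h import *
from workcell import job_done
st();print(job_done())"
```

```text
t 25.92 pos [0.4582 0.195  0.2528] rot [-3.14   0.     1.331] F [ 0.5  0.1 -0.6] w 0.0359
the job is handed in; nothing more can be done
None
```

I seated the funnel in the jar, poured all five lumps through it, and handed the job in at about 26 s of the 67 s allowed.

- **Funnel:** I took it by the red tab out of the tin and lowered it into the jar, where it met the rim at about the height I had worked out.
- **Pour:** I tipped the pan to about 58° with the pouring edge over the funnel. I poured from the +y side, because the arm's wrist joint would have hit its limit at about 38° when pouring from the +x side.
- **Pan:** it stands flat and empty at about (0.58, 0.19), on the other side of the jar from where it started. I pressed it down with about 14 N before letting go.

**Last checks:** Two camera views showed five lumps on the jar floor, none in the funnel, in the pan or on the table. The jar was upright with the funnel seated. The solvent bottle, blue pigment jar and ink roller looked the same as in the first picture, with only image noise between them. The gripper was holding and touching nothing.

Two checks along the way disagreed with what I commanded, and I corrected both. The tool was about 3 mm off sideways before the tab grasp, and untilting the pan stopped about 9° short in one move.

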